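Clear the stone chips from under the microscope

ROBOT

A 6-joint arm with a two-finger parallel gripper is mounted at the origin on the work surface. World frame = base frame: x ahead of the robot, y to its left, z up, the work surface at z = 0. Lengths are in m, angles in degrees, forces in N, time in s.
With the tool pointing down it reaches from about 0.275 to 0.975 m from the base axis. Payload 8.4 kg.
Tool frame: the origin (TCP) lies at the very end of the fingers, on their centre line; the grasp point (between the pads) lies 19 mm behind it; z points along the fingers, y is the line along which they close (so a half turn about z gives the same grasp; the last joint's range is limited). The gripper opens to 92 mm and grips with 3 to 60 N. Pads are 20 mm wide; open, the fingers measure 128 mm over their backs; the gripper's body (75 mm by 189 mm) begins 69 mm behind the grasp point.
Start: joints at [72.743, 20.225, 93.587, -0, 66.188, -0.138], TCP at [0.184, 0.597, 0.215] pointing down, gripper open.
Joint ranges: [-150.9, 150.9], [-52.94, 120.26], [3.33, 152.33], [-74.26, 254.26], [0, 154.13], [-172.89, 172.89]. Speed limits (degrees/s): [127.2, 127.2, 159.86, 180, 180, 180].

INTERFACE

Orientations are given as a 3x3 rotation matrix whose columns are the frame's x, y, z axes.
In Python, from plant import bot gives the robot as it stands.
- The arm moves only by the tool servo_tool, never from a script. Its argument "plan" is a list that holds one entry, the list of rows, each a list of 5 numbers: the shift along the tool's x, y, z in m, then the turn about the tool's z in degrees, then the finger opening in m, from 0 to 0.0919. In form: [[[dx, dy, dz, yaw, hand], ...]]. A call has 1 to 5 rows; each row shifts and turns the commanded pose from where the row before left it, along the tool's axes as they then stand; what a row does not reach is not made up. A row lasts 1/10 s, in which the tool goes at most 50 mm and 8.59 degrees, less where a joint would pass 70% of its speed; a pose out of reach is approached as far as the arm can. A call is refused whole if a number of a shift passes 0.05 or a number of a turn 8.59, either way. A call with a gripper value outside its range is refused whole. The fingers move at their own pace and stop on an object; "grip_force" is the grip in N (left out, the last holds). Time passes only in rows, so rows that do not move let the fingers close. It gives the time, the measured TCP pose, the force, the opening and the grip force at its end, in the units of the state.
- bot.get_obs(): the state, without advancing time (a new reading comes with each control period).
- bot.snapshot(name): name is "scene" or "top"; returns a dict with "frame" (384x512x3 uint8, red, green, blue), "fx", "fy", "cx", "cy" (pixels), "T" (4x4, takes a point from camera to world coordinates). Camera axes: x right, y up, looking along -z (the intrinsics and any distortion apply to the point x, -y, -z); pixel columns grow to the right and rows downward; lengths in m; the calibration is good to about 2 mm. A picture is of the moment at which its call begins. There is no depth.
- bot.job_done(): hands the job in; it is judged then, once.
The state is a dict: "time_s": time; "qpos": joint angles; "joint_velocities": joint speeds; "tau": joint torques, N m; "eef_pos": TCP position; "tcp_rot": TCP orientation; "force": force on the tool from outside, world axes, zero at the start; "ft_torque": the same for the moment, N m; "width": finger opening in m; "finger_force": force on a finger pad.
Only numpy, scipy, OpenCV 4.12 (cv2) and the standard library are available. Lean on these libraries where they do the work, as an engineer would, in place of code of your own. Each camera call takes 0.05 s, during which the arm holds its last target. There are 200 camera calls.

TASK

Take the scraper block from its cork pad, reach in under the microscope and wipe all five stone chips off the granite plate, over its front edge (the side nearest the robot) into the metal tray. Move the chips only with the scraper, not the fingers; do not bump the microscope or disturb the fossil on the plate and the other things on the bench. When the plate is clear, stand the scraper upright on the middle of its cork pad again and let go.

Things in the scene. Friction and masses are not known exactly. Their poses are not given: they have to be found in the camera images.
- scraper: Scraper block standing upright: beech grip 26 mm thick (its x), 112 mm wide (its y), 94 mm tall, on a steel shoe 32 mm (x) by 120 mm (y) by 16 mm high; 110 mm tall in all, 0.3 to 0.6 kg, same both ways round. Origin at the centre of its flat underside, z up. The shoe's long lower edges, 16 mm either side of the origin, scrape. It starts standing on the cork pad, roughly along it.
- pad: Flat cork pad fixed to the bench, 80 mm (its x) by 160 mm (its y) by 6 mm thick, to the left or the right of the chip tray. Origin at the centre of its underside.
- plate: Dark grey granite work plate, fixed on the bench, 220 mm (its x) by 300 mm (its y), top face 45 mm above the bench. Origin at the centre of its underside; x points away from the robot, so the front edge is at x = -110 mm.
- tray: Shallow aluminium chip tray fixed against the plate's front edge: 115 mm (its x) by 280 mm (its y), rim 28 mm high (17 mm below the plate's top), walls and floor 3 mm. Origin at the centre of its underside, axes nearly those of the plate.
- chip1: Pale limestone chip, a flat irregular flake about 30 to 40 mm across and 12 to 15 mm thick, about 20 g, lying on the plate. Origin at the middle of its flat underside.
- chip2: Pale limestone chip, a flat irregular flake about 30 to 40 mm across and 12 to 15 mm thick, about 20 g, lying on the plate. Origin at the middle of its flat underside.
- chip3: Pale limestone chip, a flat irregular flake about 30 to 40 mm across and 12 to 15 mm thick, about 20 g, lying on the plate. Origin at the middle of its flat underside.
- chip4: Pale limestone chip, a flat irregular flake about 30 to 40 mm across and 12 to 15 mm thick, about 20 g, lying on the plate. Origin at the middle of its flat underside.
- chip5: Pale limestone chip, a flat irregular flake about 30 to 40 mm across and 12 to 15 mm thick, about 20 g, lying on the plate. Origin at the middle of its flat underside.
- microscope: White stereo microscope on a boom stand, fixed, hanging over the plate. Origin on the bench under its optical axis. The boom, 360 mm above the bench, runs along its +y to a column 310 mm away on a foot 170 mm (x) by 210 mm (y), 25 mm high. Twin eyepieces rise from the head towards -y, out to 150 mm and 495 mm above the bench.
- lens (a point): Centre of the underside of the microscope's lens, on its optical axis, 245 mm above the bench (200 mm above the plate). From 6 mm up it is ringed by a light 84 mm in diameter; then the body, 90 mm in diameter; zoom knobs reach 61 mm either side along the microscope's x, 75 mm above the lens; from 100 mm above the lens a holder 108 mm in diameter and a head 100 mm wide.
- fossil: Round brown stone with a spiral ammonite, 84 mm in diameter and 28 mm high, loose on the plate at its left (+y of the plate) end. Origin at the centre of its underside. Leave it where it lies.
- case: Dark hinged instrument case, fixed, 75 mm (x) by 150 mm (y) by 45 mm high; stands in whichever of the two places beside the tray the cork pad does not take. Origin at the centre of its underside.
- jar: White lidded jar, 62 mm in diameter, 88 mm high, origin at the centre of its underside. Leave alone.
- vial: Small amber bottle, 42 mm in diameter, 125 mm high, origin at the centre of its underside. Leave alone.
- beaker: Glass beaker, 90 mm in diameter, 120 mm high, with tools standing in it up to 180 mm; origin at the centre of its underside. Leave alone.
- driver: Screwdriver with a red handle lying on the bench, 180 mm long along its x. Leave alone.
- handpiece: Black and steel engraving handpiece lying on the bench, 165 mm long along its x. Leave alone.

How it is judged (in metres and radians):
On the way, in this order (a step that is already met when the one before it is completed fails the run):
1. the scraper, off its pad, has its working end down on or just over the plate (z of scraper in the frame of plate below 0.075 m and x of scraper in the frame of plate between -0.12 and 0.13 m and y of scraper in the frame of plate between -0.16 and 0.16 m), for 0.2 s.
2. all five chips lie in the tray (x of chip1 in the frame of tray between -0.056 and 0.056 m and y of chip1 in the frame of tray between -0.138 and 0.138 m and height (world z) of each of chip1, chip2, chip3, chip4, chip5 below 0.042 m and x of chip2 in the frame of tray between -0.056 and 0.056 m and y of chip2 in the frame of tray between -0.138 and 0.138 m and x of chip3 in the frame of tray between -0.056 and 0.056 m and y of chip3 in the frame of tray between -0.138 and 0.138 m and x of chip4 in the frame of tray between -0.056 and 0.056 m and y of chip4 in the frame of tray between -0.138 and 0.138 m and x of chip5 in the frame of tray between -0.056 and 0.056 m and y of chip5 in the frame of tray between -0.138 and 0.138 m), for 0.2 s.
At the end, for the whole second after the job is handed in: All five chips lie at rest inside the tray; the scraper stands upright (within 0.1 rad), at rest and released on the cork pad, its centre within 30 mm of the pad's; the fossil is within 15 mm of where it lay (all of step 2 and horizontal distance between scraper and pad below 0.03 m and height (world z) of scraper between 0.002 and 0.012 m and angle between scraper's own z axis and vertical below 0.1 rad and linear speed of scraper below 0.02 m/s and linear speed of each of chip1, chip2, chip3, chip4, chip5 below 0.03 m/s and distance of fossil from where it was at the start of the episode below 0.015 m); the robot touches nothing.
It fails at once if the microscope is bumped (more than 3 N) (contact force between microscope and anything else above 3 N).
It fails at once if a chip is moved with the fingers or the arm (contact force between any of the fingers, the arm and chip1 above 1 N or contact force between any of the fingers, the arm and chip2 above 1 N or contact force between any of the fingers, the arm and chip3 above 1 N or contact force between any of the fingers, the arm and chip4 above 1 N or contact force between any of the fingers, the arm and chip5 above 1 N).
It fails at once if the fossil is pushed more than 15 mm or tipped (distance of fossil from where it was at the start of the episode above 0.015 m or angle between fossil's own z axis and vertical above 0.3 rad).
It fails at once if another loose thing on the bench is moved more than 25 mm (distance of any of jar, vial, beaker, driver, handpiece from where it was at the start of the episode above 0.025 m).
It also fails if it takes over 61 s, if anything falls off the work surface, if the arm or the gripper's body presses on something with over 40 N, if the wrist force passes 120 N, or if a joint passes its speed limit or range.

## Working session

There is one attempt and no reset: what is moved stays moved. The work goes in short steps, Python scripts to look and compute and a tool call to move; the robot and the scene stay as the last step left them, time stands still between calls to the robot, and variables do not carry over. Pictures are saved under pics/ and viewed, at most 10 in all, crops included, and the job is handed in when it is done.

Besides the shell and the picture viewer there is one more tool, called after "Request:" by a JSON object that holds its "name" and its "arguments". servo_tool: Moves the arm, as the interface text tells. Its arguments: {"type":"object","properties":{"plan":{"type":"array"},"grip_force":{"type":"number"}},"required":["plan"]}

```bash
ls; mkdir -p pics
python3 - <<'E'
from plant import bot
import cv2,numpy as np
o=bot.get_obs(); print(o)
for n in("scene","top"):
    s=bot.snapshot(n); cv2.imwrite(f"pics/{n}0.png",s["frame"][:,:,::-1]); np.savez(f"{n}0.npz",**s)
    print(n,{k:v for k,v in s.items() if k!="frame"})
E
```

```text
pics
{'time_s': 0.0, 'qpos': array([ 7.27435390e+01,  2.02634239e+01,  9.36269120e+01,  4.90480642e-04,
        6.61895556e+01, -1.37330247e-01]), 'joint_velocities': array([-0.12626216, -0.03303261,  0.01592764, -0.00316337,  0.01594129,
        0.02459136]), 'tau': array([-2.03952986e-03, -5.93835282e+01, -3.34221697e+01,  6.95651863e-02,
        2.36809283e-02, -1.73643471e-04]), 'eef_pos': array([0.18382544, 0.59684498, 0.21386965]), 'tcp_rot': array([[-9.55693762e-01,  2.94362457e-01, -4.21118037e-04],
       [ 2.94362758e-01,  9.55692837e-01, -1.32928074e-03],
       [ 1.11691476e-05, -1.39434678e-03, -9.99999028e-01]]), 'force': array([-0.71108345,  0.39543375,  0.82976272]), 'ft_torque': array([ 0.01086788,  0.00171015, -0.02800438]), 'finger_force': 0.0, 'width': 0.09218962867531312}
scene {'fx': 358.6558019475699, 'fy': 358.6558019475699, 'cx': 251.70863942980787, 'cy': 192.24122094534096, 'T': array([[-0.89710348, -0.34161615,  0.28018521,  0.83308499],
       [ 0.44161668, -0.71258171,  0.54516237,  0.71443316],
       [ 0.01341858,  0.61280152,  0.79012293,  1.14643865],
       [ 0.        ,  0.        ,  0.        ,  1.        ]])}
top {'fx': 488.4394843781719, 'fy': 488.4394843781719, 'cx': 264.9289529047142, 'cy': 190.25345969915728, 'T': array([[-0.01715708,  0.99852917, -0.05143087,  0.38885646],
       [-0.99976996, -0.0164708 ,  0.01373802,  0.01805428],
       [ 0.01287071,  0.05165474,  0.99858206,  1.67287151],
       [ 0.        ,  0.        ,  0.        ,  1.        ]])}
```

View pics/scene0.png

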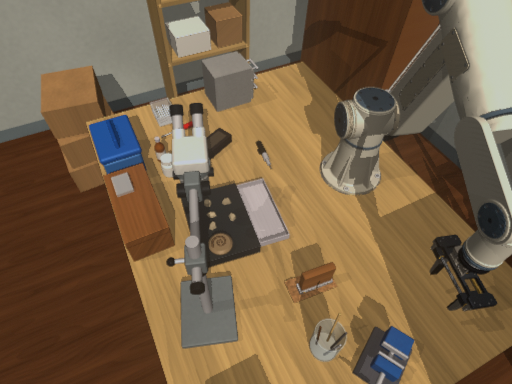

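View pics/top0.png

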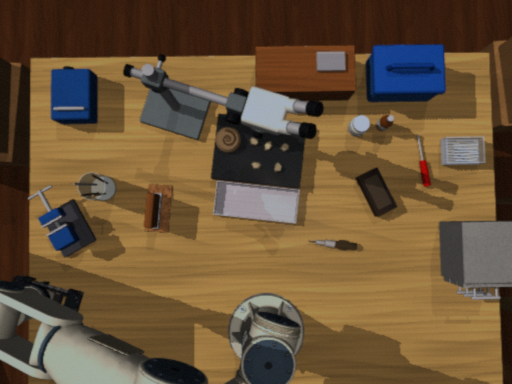

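The scene view shows the scope over the plate, with its column on the +y side and the scraper on its pad at about (318,280). The top view shows the plate at about (213-305,115-188), the tray below it (215-300,182-222), and the pad and scraper at about (157,208). The chips are near (255-290,140-167), the fossil is at (228,138), and the beaker at (98,187).

Run:
```python
import cv2
t=cv2.imread("pics/top0.png")[80:240,130:320]; cv2.imwrite("pics/topc.png",cv2.resize(t,None,fx=3.7,fy=3.7,interpolation=cv2.INTER_CUBIC))
t=cv2.imread("pics/scene0.png")[90:310,150:350]; cv2.imwrite("pics/scenec.png",cv2.resize(t,None,fx=2.7,fy=2.7,interpolation=cv2.INTER_CUBIC))
```

```text
(no output)
```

View pics/topc.png

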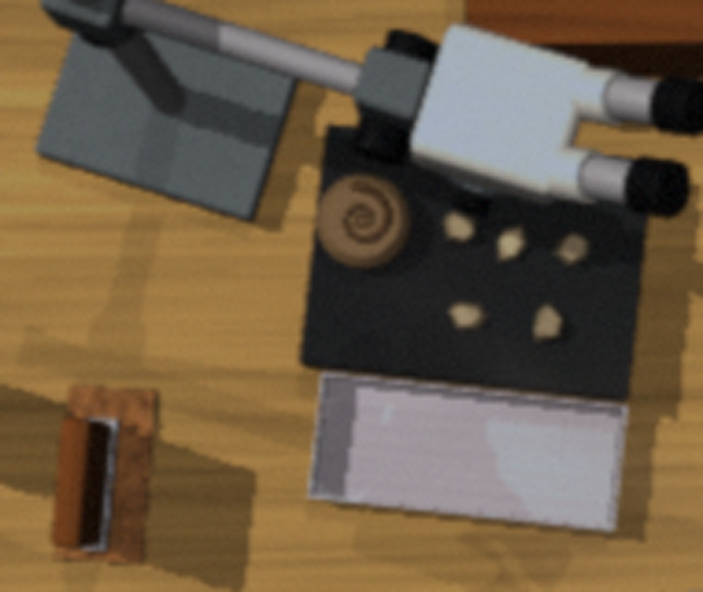

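View pics/scenec.png

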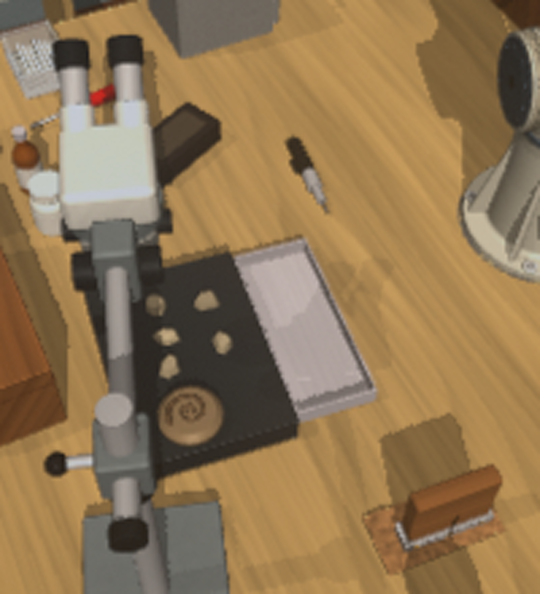

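The crops show all five chips (top crop (460,227), (510,243), (572,248), (466,316), (548,322)). The scope head hangs over the rear of the plate.

```bash
cat > h.py <<'E'
import numpy as np
def ray(s,p):
    d=np.array([(p[0]-s["cx"])/s["fx"],-(p[1]-s["cy"])/s["fy"],-1.]); T=s["T"]; return T[:3,3],T[:3,:3]@d
def on(s,p,z):
    c,d=ray(s,p); return c+d*(z-c[2])/d[2]
def tri(s1,p1,s2,p2):
    c1,d1=ray(s1,p1);c2,d2=ray(s2,p2)
    t=np.linalg.lstsq(np.c_[d1,-d2],c2-c1,rcond=None)[0]; a=c1+d1*t[0];b=c2+d2*t[1]; return (a+b)/2,np.linalg.norm(a-b)
def proj(s,X):
    p=s["T"][:3,:3].T@(np.asarray(X)-s["T"][:3,3]); return s["cx"]+s["fx"]*p[0]/-p[2], s["cy"]-s["fy"]*p[1]/-p[2]
tc=lambda u,v:(130+u/3.7-.4,80+v/3.7-.4)
sc=lambda u,v:(150+u/2.7-.3,90+v/2.7-.3)
E
python3 - <<'E'
from h import *
np.set_printoptions(precision=4,suppress=True)
t=dict(np.load("top0.npz"));s=dict(np.load("scene0.npz"))
def P(n,z,*pts):
    for p in pts: print(n,on(t,tc(*p),z)[:2])
def S(n,z,*pts):
    for p in pts: print(n,"scene",on(s,sc(*p),z)[:2])
P("plate FL,FR,BL",.045,(302,362),(628,398),(327,127)); S("plate FR,FL",.045,(229,252),(297,428))
P("tray FL.. BL,BR,FR,FL",.028,(322,375),(627,404),(612,530),(308,498)); S("tray FR FL BL",.028,(303,238),(375,389),(303,414))
P("pad BL,BR,FR,FL",.006,(75,385),(158,390),(146,563),(53,560))
P("griptop BL BR FR FL",.116,(62,417),(88,417),(80,548),(52,545))
S("griptop",.116,(403,495),(409,511),(497,465),(502,477))
P("shoe right edge top",.022,(117,418),(106,551)); S("shoe",.006,(402,545),(494,515))
P("chips",.055,(460,227),(510,243),(572,248),(466,316),(548,322))
S("chips",.055,(169,367),(165,337),(155,305),(222,343),(206,300))
P("fossil",.073,(363,221)); S("fossil",.073,(190,415))
P("foot FL FR BR",.025,(38,155),(253,219),(297,75))
print("eyep tips",tri(t,tc(662,187),s,sc(125,48)),tri(t,tc(680,105),s,sc(70,52)))
P("boom z.36",.36,(340,70),(225,40)); S("boom",.36,(120,300),(125,375))
P("headtop edge F", .445,(415,155),(555,190)); P("headtop B",.445,(455,27),(590,65))
print("beaker",on(t,(98,187),.1),"col",on(t,tc(172,108),.025))
E
```

```text
plate FL,FR,BL [0.5185 0.1742]
plate FL,FR,BL [ 0.4811 -0.1195]
plate FL,FR,BL [0.7321 0.149 ]
plate FR,FL scene [ 0.4836 -0.1164]
plate FR,FL scene [0.526  0.1869]
tray FL.. BL,BR,FR,FL [0.5077 0.1577]
tray FL.. BL,BR,FR,FL [ 0.4766 -0.1199]
tray FL.. BL,BR,FR,FL [ 0.3622 -0.1038]
tray FL.. BL,BR,FR,FL [0.3959 0.1718]
tray FR FL BL scene [ 0.3661 -0.1059]
tray FR FL BL scene [0.4    0.1716]
tray FR FL BL scene [0.5047 0.1636]
pad BL,BR,FR,FL [0.5037 0.387 ]
pad BL,BR,FR,FL [0.4978 0.3108]
pad BL,BR,FR,FL [0.339  0.3229]
pad BL,BR,FR,FL [0.3433 0.4079]
griptop BL BR FR FL [0.4687 0.3739]
griptop BL BR FR FL [0.4684 0.3517]
griptop BL BR FR FL [0.3561 0.3591]
griptop BL BR FR FL [0.3591 0.383 ]
griptop scene [0.4756 0.3513]
griptop scene [0.4795 0.3712]
griptop scene [0.3565 0.3668]
griptop scene [0.36   0.3822]
shoe right edge top [0.4718 0.3454]
shoe right edge top [0.351  0.3562]
shoe scene [0.4726 0.3691]
shoe scene [0.3483 0.3858]
chips [0.6373 0.0297]
chips [ 0.6221 -0.0151]
chips [ 0.6168 -0.0709]
chips [0.5567 0.0256]
chips [ 0.5502 -0.0481]
chips scene [0.6404 0.0362]
chips scene [ 0.627  -0.0107]
chips scene [ 0.6191 -0.0666]
chips scene [0.5613 0.0317]
chips scene [ 0.5517 -0.0439]
fossil [0.6413 0.1158]
fossil scene [0.647  0.1251]
foot FL FR BR [0.7142 0.4156]
foot FL FR BR [0.6522 0.2194]
foot FL FR BR [0.7851 0.1776]
eyep tips (array([ 0.5996, -0.11  ,  0.4641]), np.float64(5.196885354417565e-05)) (array([ 0.6556, -0.1235,  0.4679]), np.float64(0.0024435184124891552))
boom z.36 [0.7078 0.1136]
boom z.36 [0.7312 0.1976]
boom scene [0.7083 0.1306]
boom scene [0.7353 0.2159]
headtop edge F [0.6275 0.0569]
headtop edge F [ 0.602  -0.0386]
headtop B [0.7159 0.0281]
headtop B [ 0.6882 -0.0643]
beaker [0.4892 0.5323 0.1   ] col [0.756  0.2927 0.025 ]
```

Run:
```python
from h import *
import cv2
np.set_printoptions(precision=4,suppress=True)
t=dict(np.load("top0.npz"));s=dict(np.load("scene0.npz"))
def chips(im):
    hsv=cv2.cvtColor(im,cv2.COLOR_RGB2HSV); return hsv
for nm,S,box in(("top",t,(242,132,300,175)),("scene",s,(200,192,240,232))):
    im=S["frame"]; x0,y0,x1,y1=box; sub=im[y0:y1,x0:x1]; sub=cv2.resize(sub,None,fx=4,fy=4,interpolation=cv2.INTER_CUBIC)
    g=sub.max(2); m=(g>85).astype(np.uint8)
    n,l,st,c=cv2.connectedComponentsWithStats(m)
    for i in range(1,n):
        if st[i,4]<200: continue
        ys,xs=np.where(l==i); 
        W=np.array([on(S,(x0+(x+.5)/4-.5,y0+(y+.5)/4-.5),.052)[:2] for x,y in zip(xs,ys)])
        print(nm,W.mean(0),"x",W[:,0].min(),W[:,0].max(),"y",W[:,1].min(),W[:,1].max())
for S,nm in((t,"top"),(s,"scene")):
    im=S["frame"]; hsv=cv2.cvtColor(im,cv2.COLOR_RGB2HSV)
    x0,y0,x1,y1=(205,118,246,160) if nm=="top" else (204,225,236,262)
    sub=hsv[y0:y1,x0:x1]; m=((sub[...,2]>55)&(sub[...,1]>60)).astype(np.uint8)
    cs=max(cv2.findContours(m,0,2)[0],key=cv2.contourArea)
    W=np.array([on(S,(x0+p[0][0],y0+p[0][1]),.06)[:2] for p in cs]); print(nm,"fossil",W.min(0),W.max(0),cv2.minEnclosingCircle(W.astype(np.float32)))
a=cv2.resize(s["frame"][130:330,382:512],None,fx=2.9,fy=2.9,interpolation=cv2.INTER_CUBIC)
b=cv2.resize(t["frame"][270:384,0:215],None,fx=1.9,fy=1.9,interpolation=cv2.INTER_CUBIC)
o=np.zeros((580,377+409,3),np.uint8);o[:a.shape[0],:a.shape[1]]=a;o[:b.shape[0],377:377+b.shape[1]]=b
cv2.imwrite("pics/arm.png",o[:,:,::-1])
```

```text
top [0.6381 0.0313] x 0.6270665088424686 0.6499328589688169 y 0.018998730247356464 0.04238103759154779
top [ 0.6217 -0.0149] x 0.608875663735395 0.6339531669096024 y -0.02670609839914536 -0.004120936943194275
top [ 0.6162 -0.0711] x 0.6062577418080146 0.6264277529403728 y -0.08097454663756333 -0.06073025772766415
top [0.5581 0.0264] x 0.5475163405922512 0.5676604306230604 y 0.01276362339413871 0.04024073997291376
top [ 0.5499 -0.0472] x 0.5379268526733372 0.5647139270006193 y -0.058805187758639924 -0.03607362154980191
scene [ 0.5515 -0.045 ] x 0.5362899839634974 0.5701388878308709 y -0.06286267279490132 -0.028637615510802905
scene [ 0.617  -0.0697] x 0.6042664066920957 0.6294696194106081 y -0.08708848870981878 -0.049539997287017745
scene [ 0.6233 -0.013 ] x 0.6092996781882685 0.6392138485329876 y -0.028679301097583987 0.002254830764729987
scene [0.5603 0.0286] x 0.5469208709032807 0.5728398496935097 y 0.009718854555208378 0.04686288614256462
scene [0.64   0.0339] x 0.6261876698571227 0.6561185233592144 y 0.015197598779795096 0.05062495705151471
top fossil [0.5784 0.079 ] [0.7159 0.1926] ((0.646979033946991, 0.1559237390756607), 0.07746909558773041)
scene fossil [0.6006 0.0733] [0.6872 0.1627] ((0.6457075476646423, 0.11743228137493134), 0.04590076580643654)
```

View pics/arm.png

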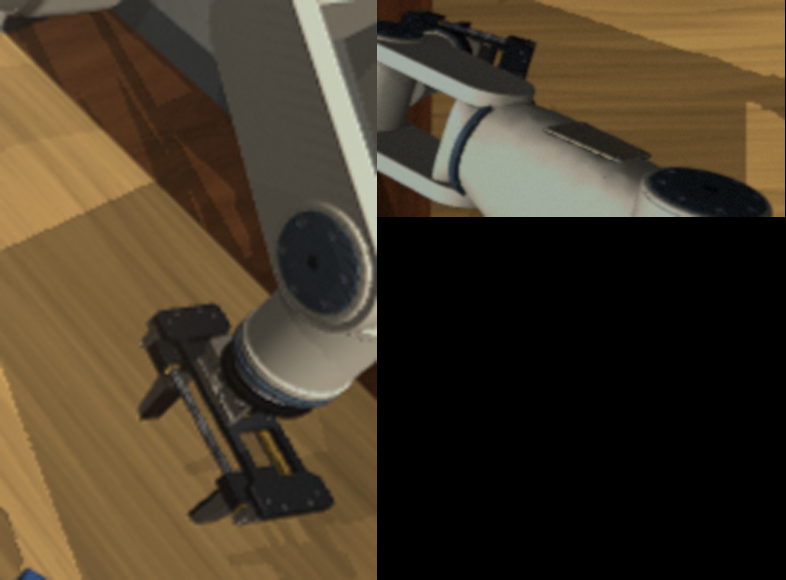

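The arm crops show a fork wrist: the J5 disk is at about (313,262) in the crop, roughly 90 px across, and the flange ring is at about (295,365). The gripper body runs (150,330)-(325,500). Next I'll work out the wrist height.

Run:
```python
from h import *
np.set_printoptions(precision=4,suppress=True)
s=dict(np.load("scene0.npz"));t=dict(np.load("top0.npz"))
x,y=.1838,.5968
ax=np.array([-np.sin(np.radians(72.74)),np.cos(np.radians(72.74)),0])
c,d=ray(s,(382+313/2.9-.3,130+262/2.9-.3))
# c+d*k = (x,y,z)+r*ax
A=np.c_[d,-ax,-np.array([0,0,1.])]; k,r,z=np.linalg.solve(A,np.array([x,y,0])-c); print("disk r,z",r,z)
sc_=lambda u,v:(382+u/2.9-.3,130+v/2.9-.3)
for h in(.27,.30,.33,.36): print(h,proj(s,(x,y,h)),[( (proj(s,(x,y,h))[0]-382)*2.9,(proj(s,(x,y,h))[1]-130)*2.9)])
# disc & ring apparent sizes in mm
D=k*np.linalg.norm(d)/358.66/2.9*1000; print("mm per crop px",D, "disk dia ~",D*110,"ring ~",D*150)
```

```text
disk r,z -0.06372996315229106 0.5719403803428209
0.27 (np.float64(449.9505067622159), np.float64(280.6890390948156)) [(np.float64(197.05646961042618), np.float64(436.99821337496525))]
0.3 (np.float64(455.2448139119317), np.float64(275.7734187473756)) [(np.float64(212.40996034460196), np.float64(422.7429143673893))]
0.33 (np.float64(460.8207718700378), np.float64(270.5962932765181)) [(np.float64(228.5802384231096), np.float64(407.7292505019025))]
0.36 (np.float64(466.70147002981764), np.float64(265.1362248078955)) [(np.float64(245.63426308647115), np.float64(391.8950519428969))]
mm per crop px 0.8014777066966041 disk dia ~ 88.16254773662645 ring ~ 120.22165600449061
```

Run:
```python
from h import *
np.set_printoptions(precision=4,suppress=True)
s=dict(np.load("scene0.npz"));t=dict(np.load("top0.npz"))
a=np.array([.671,-.004]);xs=np.array([.954,-.30]);ys=np.array([.30,.954])
def show(n,x,y,z):
    P=np.r_[a+xs*x+ys*y,z];p=proj(t,P);q=proj(s,P)
    print(n,P[:2],"topc",np.round([(p[0]+.4-130)*3.7,(p[1]+.4-80)*3.7]),"scenec",np.round([(q[0]+.3-150)*2.7,(q[1]+.3-90)*2.7]))
show("knob-",-.061,0,.32);show("knob+",.061,0,.32);show("holderF",-.054,0,.36);show("boom50",0,.06,.36)
show("foot",-.085,.31-.105,.025);show("footL",-.085,.31+.105,.025)
print("dark cyl",[ (on(t,tc(380,145),z)[:2],on(t,tc(410,40),z)[:2]) for z in(.32,.36,.4)], tri(t,tc(380,140),s,sc(150,267)),tri(t,tc(410,42),s,sc(90,268)))
print("dark mid",on(t,tc(480,205),.26),on(t,tc(480,205),.33))
```

```text
knob- [0.6128 0.0143] topc [478. 205.] scenec [167. 217.]
knob+ [ 0.7292 -0.0223] topc [523.  52.] scenec [ 58. 229.]
holderF [0.6195 0.0122] topc [480. 187.] scenec [158. 194.]
boom50 [0.689  0.0532] topc [423.  94.] scenec [111. 240.]
foot [0.6514 0.2171] topc [256. 220.] scenec [218. 494.]
footL [0.7144 0.4174] topc [ 36. 155.] scenec [240. 666.]
dark cyl [(array([0.6598, 0.0871]), array([0.7397, 0.0633])), (array([0.6518, 0.0851]), array([0.7293, 0.062 ])), (array([0.6438, 0.083 ]), array([0.719 , 0.0606]))] (array([0.6604, 0.0862, 0.3367]), np.float64(0.0002448300023905386)) (array([0.7252, 0.065 , 0.3476]), np.float64(0.012482126815988235))
dark mid [0.623  0.0122 0.26  ] [0.6114 0.0125 0.33  ]
```

Request:
{"name": "servo_tool", "arguments": {"plan": [[[-0.035,-0.023,0,0,0.0919],[-0.035,-0.023,0,0,0.0919],[-0.035,-0.023,0,0,0.0919],[-0.035,-0.023,0,0,0.0919],[-0.035,-0.023,0,0,0.0919]]]}}

```text
time_s: 0.6
eef_pos: [0.318, 0.4344, 0.2143]
tcp_rot: [[-0.956, 0.294, -0.0], [0.294, 0.956, -0.0], [0.0, -0.0, -1.0]]
force: [1.0, 0.5, -0.1]
width: 0.0921
finger_force: 0.0
```

Request:
{"name": "servo_tool", "arguments": {"plan": [[[-0.035,-0.023,0,0,0.0919],[-0.035,-0.023,0,0,0.0919],[0,0,0.03,-5.5,0.0919],[0,0,0.03,-5.5,0.0919],[0,0,0,0,0.0919]]]}}

```text
time_s: 1.1
eef_pos: [0.369, 0.369, 0.1513]
tcp_rot: [[-0.994, 0.106, -0.005], [0.106, 0.994, -0.005], [0.004, -0.005, -1.0]]
force: [-0.5, 0.9, 0.3]
width: 0.092
finger_force: 0.0
```

```bash
cat >> h.py <<'E'
def state(bot):
    o=bot.get_obs(); R=o["tcp_rot"]
    print("t %.2f"%o["time_s"],"tcp",np.round(o["eef_pos"],4),"toolx ang %.1f"%np.degrees(np.arctan2(R[1,0],R[0,0])),"tilt",np.round(R[2],3),"F",np.round(o["force"],1),"w %.4f"%o["width"],"ff %.1f"%o["finger_force"]); return o
def totool(o,dw):
    return np.round(o["tcp_rot"].T@np.asarray(dw),4)
E
python3 - <<'E'
from plant import bot
from h import *
import cv2
o=state(bot)
print(totool(o,np.array([.372,.372,.045])-o["eef_pos"]))
for n in("scene","top"):
    s=bot.snapshot(n); np.savez(f"{n}1.npz",**s)
    im=s["frame"]
    a,b=((270,255),(370,335)) if n=="scene" else ((130,165),(200,245))
    cv2.imwrite(f"pics/{n}1.png",cv2.resize(im[a[1]:b[1],a[0]:b[0],::-1],None,fx=5,fy=5,interpolation=cv2.INTER_CUBIC))
A=cv2.imread("pics/scene1.png");B=cv2.imread("pics/top1.png"); h=max(A.shape[0],B.shape[0]); o=np.zeros((h,A.shape[1]+B.shape[1],3),np.uint8); o[:A.shape[0],:A.shape[1]]=A;o[:B.shape[0],A.shape[1]:]=B; o=cv2.resize(o,None,fx=.9,fy=.9);cv2.imwrite("pics/g1.png",o)
E
```

```text
t 1.10 tcp [0.369  0.369  0.1513] toolx ang 173.9 tilt [ 0.004 -0.005 -1.   ] F [-0.5  0.9  0.3] w 0.0920 ff 0.0
[-0.0031  0.0039  0.1063]
```

View pics/g1.png

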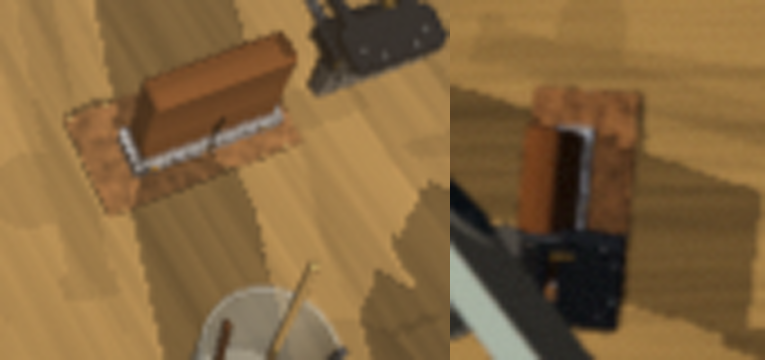

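The crops show the scraper on the pad and slightly nearer its +y side, with the gripper hanging above its near end. I'll descend and grip.

Request:
{"name": "servo_tool", "arguments": {"plan": [[[-0.003,0.002,0.03,0,0.0919],[0,0,0.03,0,0.0919],[0,0,0.03,0,0.0919],[0,0,0.016,0,0.0919],[0,0,0,0,0.0919]]]}}

```text
time_s: 1.7
eef_pos: [0.3734, 0.3731, 0.048]
tcp_rot: [[-0.994, 0.108, -0.001], [0.108, 0.994, -0.001], [0.001, -0.001, -1.0]]
force: [0.4, 0.4, 0.6]
width: 0.0918
finger_force: 0.0
```

Request:
{"name": "servo_tool", "arguments": {"plan": [[[0,0,0,0,0.05],[0,0,0,0,0.03],[0,0,0,0,0.015],[0,0,0,0,0.01],[0,0,0,0,0.01]]], "grip_force": 20}}

```text
time_s: 2.2
eef_pos: [0.3741, 0.3732, 0.0491]
tcp_rot: [[-0.994, 0.107, 0.001], [0.107, 0.994, 0.001], [-0.0, 0.001, -1.0]]
force: [0.2, -0.3, -0.1]
width: 0.0543
finger_force: 0.0
```

Request:
{"name": "servo_tool", "arguments": {"plan": [[[0,0,0,0,0.005],[0,0,0,0,0.0],[0,0,0,0,0.0],[0,0,0,0,0.0]]], "grip_force": 60}}

```text
time_s: 2.6
eef_pos: [0.3737, 0.3727, 0.0485]
tcp_rot: [[-0.994, 0.107, -0.0], [0.107, 0.994, -0.0], [0.0, -0.001, -1.0]]
force: [-0.1, -1.0, 0.6]
width: 0.0257
finger_force: 60.0
```

Run:
```python
from plant import bot
from h import *
np.set_printoptions(precision=4,suppress=True)
o=state(bot)
s=dict(np.load("scene1.npz"));t=dict(np.load("top1.npz"))
g=lambda u,v:(270+u/4.5-.4,255+v/4.5-.4); T=lambda u,v:(130+(u-450)/4.5-.4,165+v/4.5-.4)
print("pad scene",[on(s,g(*p),.006)[:2] for p in((65,115),(108,213),(300,135))]," shoe side",[on(s,g(*p),.007)[:2] for p in((143,174),(285,124),(120,130))])
print("grip top scene",[on(s,g(*p),.116)[:2] for p in((143,82),(152,110),(297,62),(285,35))])
print("pad top",[on(t,T(*p),.006)[:2] for p in((534,88),(642,92))], "griptop",[on(t,T(*p),.116)[:2] for p in((524,128),(556,128))],"shoe",on(t,T(594,127),.022))
```

```text
t 2.60 tcp [0.3737 0.3727 0.0485] toolx ang 173.9 tilt [ 0.    -0.001 -1.   ] F [-0.1 -1.   0.6] w 0.0257 ff 60.0
pad scene [array([0.4963, 0.3129]), array([0.5053, 0.3923]), array([0.3458, 0.4035])]  shoe side [array([0.4676, 0.3785]), array([0.3514, 0.3916]), array([0.4654, 0.3416])]
grip top scene [array([0.4684, 0.354 ]), array([0.4736, 0.3744]), array([0.364 , 0.3879]), array([0.3598, 0.367 ])]
pad top [array([0.5021, 0.3925]), array([0.4977, 0.3109])] griptop [array([0.4664, 0.3749]), array([0.466 , 0.3524])] shoe [0.471  0.3442 0.022 ]
```

The grip holds at 25.7 mm and 60 N. Next I lift and turn the blade to about -60°.

Request:
{"name": "servo_tool", "arguments": {"plan": [[[0,0,-0.02,0,0],[0,0,-0.03,0,0],[0,0,-0.035,0,0],[0,0,0,6,0],[0,0,0,8,0]]]}}

```text
time_s: 3.1
eef_pos: [0.374, 0.3732, 0.1343]
tcp_rot: [[-0.937, 0.348, 0.001], [0.348, 0.937, 0.001], [-0.0, 0.001, -1.0]]
force: [0.2, 0.3, -5.7]
width: 0.0257
finger_force: 60.0
```

Request:
{"name": "servo_tool", "arguments": {"plan": [[[0,0,0,8,0],[0,0,0,8,0],[0,0,0,8,0],[0,0,0,8,0],[0,0,0,8,0]]]}}

```text
time_s: 3.6
eef_pos: [0.3734, 0.3725, 0.1329]
tcp_rot: [[-0.493, 0.87, -0.001], [0.87, 0.493, -0.001], [-0.0, -0.002, -1.0]]
force: [0.0, 0.1, -4.9]
width: 0.0258
finger_force: 60.0
```

Run:
```python
from plant import bot
from h import *
o=state(bot); print(o["qpos"].round(1),o["ft_torque"].round(2),totool(o,np.array([.5455,.122,.132])-o["eef_pos"]))
```

```text
t 3.60 tcp [0.3734 0.3725 0.1329] toolx ang 119.5 tilt [-0.    -0.002 -1.   ] F [ 0.   0.1 -4.9] w 0.0258 ff 60.0
[ 44.8  17.3 109.8   0.   53.1  15.2] [0.09 0.16 0.02] [-0.3028  0.0262  0.0009]
```

Request:
{"name": "servo_tool", "arguments": {"plan": [[[-0.04,0.004,0,0,0],[-0.04,0.004,0,0,0],[-0.04,0.004,0,0,0],[-0.04,0.004,0,0,0],[-0.04,0.004,0,0,0]]]}}

```text
time_s: 4.1
eef_pos: [0.491, 0.208, 0.133]
tcp_rot: [[-0.498, 0.867, -0.001], [0.867, 0.498, -0.0], [0.0, -0.001, -1.0]]
force: [-0.3, -0.3, -5.5]
width: 0.0256
finger_force: 60.0
```

Request:
{"name": "servo_tool", "arguments": {"plan": [[[-0.04,0.004,0,0,0],[-0.04,0.002,0,0,0],[-0.023,0,0,0,0],[0,0,0.0,0,0],[0,0,0,0,0]]]}}

```text
time_s: 4.6
eef_pos: [0.5467, 0.1228, 0.1328]
tcp_rot: [[-0.497, 0.868, -0.002], [0.868, 0.497, 0.0], [0.001, -0.002, -1.0]]
force: [-1.2, 0.7, -5.6]
width: 0.0257
finger_force: 60.0
```

```bash
cat >> h.py <<'E'
import cv2
def look(bot,name,both=True):
    S=bot.snapshot("scene");t=bot.snapshot("top"); np.savez("s_"+name,**S);np.savez("t_"+name,**t)
    a=cv2.resize(S["frame"][150:300,180:300],None,fx=3.4,fy=3.4,interpolation=cv2.INTER_CUBIC)
    b=cv2.resize(t["frame"][95:230,195:310],None,fx=3.4,fy=3.4,interpolation=cv2.INTER_CUBIC)
    o=np.zeros((max(len(a),len(b)),a.shape[1]+b.shape[1],3),np.uint8);o[:len(a),:a.shape[1]]=a;o[:len(b),a.shape[1]:]=b
    cv2.imwrite(f"pics/{name}.png",o[:,:,::-1])
LS=lambda u,v:(180+u/3.4-.35,150+v/3.4-.35)
LT=lambda u,v:(195+(u-408)/3.4-.35,95+v/3.4-.35)
E
python3 - <<'E'
from plant import bot
from h import *
o=state(bot); print(totool(o,np.array([.5455,.122,.0895])-o["eef_pos"])); look(bot,"L1")
E
```

```text
t 4.60 tcp [0.5467 0.1228 0.1328] toolx ang 119.8 tilt [ 0.001 -0.002 -1.   ] F [-1.2  0.7 -5.6] w 0.0257 ff 60.0
[-0.0002 -0.0014  0.0433]
```

View pics/L1.png

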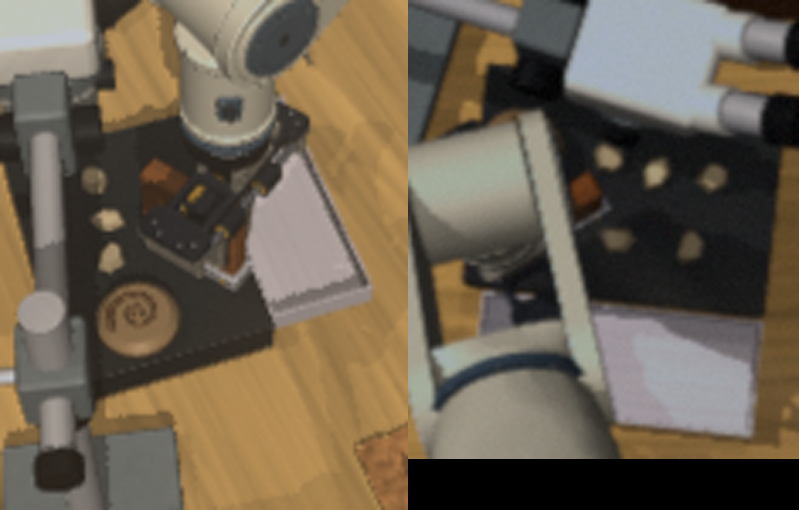

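The blade is above the plate in front of the fossil, its tip at about (600,205) in the top crop. All five chips are undisturbed: c4 (617,240), c5 (690,247), c1 (608,157), c2 (655,173), c3 (712,178). The wrist fork front is at about (545,112).

Run:
```python
from h import *
np.set_printoptions(precision=4,suppress=True)
t=dict(np.load("t_L1.npz"));s=dict(np.load("s_L1.npz"))
for z in(.45,.49,.53): print(z,"fork front",on(t,LT(545,112),z)[:2],on(t,LT(525,118),z)[:2])
print("shoe tip corners z.106/.09",on(t,LT(607,207),.106),on(t,LT(607,207),.09),"expect",np.array([.5467,.1228])+.103*np.array([.497,-.868])-.016*np.array([.868,.497]))
print("grip top end",on(t,LT(588,172),.2),on(t,LT(602,187),.2),"expect centre",np.array([.5467,.1228])+.099*np.array([.497,-.868]))
print("disk",on(s,LS(283,40),.49),"flange ring edge L,R",[on(s,LS(u,v),.31)[:2] for u,v in((183,135),(270,140))])
```

```text
0.45 fork front [0.6113 0.0741] [0.607 0.089]
0.49 fork front [0.604  0.0723] [0.5999 0.0867]
0.53 fork front [0.5968 0.0705] [0.5928 0.0844]
shoe tip corners z.106/.09 [0.5822 0.0324 0.106 ] [0.5842 0.0326 0.09  ] expect [0.584  0.0254]
grip top end [0.6023 0.048  0.2   ] [0.5886 0.0358 0.2   ] expect centre [0.5959 0.0369]
disk [0.5325 0.1866 0.49  ] flange ring edge L,R [array([0.5805, 0.1042]), array([0.5145, 0.142 ])]
```

Request:
{"name": "servo_tool", "arguments": {"plan": [[[0,0,0.02,0,0],[0,0,0.015,0,0],[0,0,0.006,0,0],[0,0,0.002,0,0],[0,0,0,0,0]]]}}

```text
time_s: 5.2
eef_pos: [0.5473, 0.1237, 0.0908]
tcp_rot: [[-0.499, 0.867, -0.0], [0.867, 0.499, 0.0], [0.0, 0.0, -1.0]]
force: [-0.2, 0.3, -5.0]
width: 0.0257
finger_force: 60.0
```

Now push c4 over the edge.

Request:
{"name": "servo_tool", "arguments": {"plan": [[[0,-0.012,0,0,0],[0,-0.016,0,0,0],[0,-0.016,0,0,0],[0,-0.016,0,0,0],[0,-0.016,0,0,0]]]}}

```text
time_s: 5.7
eef_pos: [0.4805, 0.0848, 0.0912]
tcp_rot: [[-0.498, 0.867, 0.001], [0.867, 0.498, 0.0], [-0.0, 0.001, -1.0]]
force: [0.8, -0.1, -4.3]
width: 0.0259
finger_force: 60.0
```

Request:
{"name": "servo_tool", "arguments": {"plan": [[[0,-0.016,0,0,0],[0,-0.016,0,0,0],[0,-0.01,0,0,0],[0,0,0,0,0],[0,0,-0.03,0,0]]]}}

```text
time_s: 6.2
eef_pos: [0.443, 0.0641, 0.1188]
tcp_rot: [[-0.498, 0.867, -0.005], [0.867, 0.498, -0.001], [0.002, -0.004, -1.0]]
force: [1.2, -0.1, -4.9]
width: 0.0256
finger_force: 60.0
```

```bash
cat >> h.py <<'E'
def pale(bot,tag):
    "pale blobs over the plate+tray, top & scene, at plate height; tray chips shown apart"
    for nm,box in(("top",(215,118,302,222)),("scene",(195,180,292,262))):
        S=bot.snapshot(nm); np.savez(nm+"_"+tag,**S); x0,y0,x1,y1=box
        sub=cv2.resize(S["frame"][y0:y1,x0:x1],None,fx=3,fy=3,interpolation=cv2.INTER_CUBIC)
        hsv=cv2.cvtColor(sub,cv2.COLOR_RGB2HSV)
        m=((hsv[...,2]>70)&(hsv[...,1]>35)&(hsv[...,1]<125)&(hsv[...,0]>8)&(hsv[...,0]<30)).astype(np.uint8)
        m=cv2.morphologyEx(m,cv2.MORPH_OPEN,np.ones((5,5)))
        n,l,st,c=cv2.connectedComponentsWithStats(m)
        for i in range(1,n):
            if 120<st[i,4]<1600:
                p=(x0+(c[i][0]+.5)/3-.5,y0+(c[i][1]+.5)/3-.5)
                print(nm,"area",st[i,4],"px",np.round(p),"plate",on(S,p,.052)[:2].round(3),"tray",on(S,p,.012)[:2].round(3),"hsv",hsv[l==i].mean(0).round())
E
python3 - <<'E'
from plant import bot
from h import *
o=state(bot); pale(bot,"a")
E
```

```text
t 6.20 tcp [0.443  0.0641 0.1188] toolx ang 119.9 tilt [ 0.002 -0.004 -1.   ] F [ 1.2 -0.1 -4.9] w 0.0256 ff 60.0
top area 407 px [253. 141.] plate [0.638 0.031] tray [0.644 0.032] hsv [ 19.  82. 121.]
top area 416 px [267. 145.] plate [ 0.622 -0.015] tray [ 0.628 -0.016] hsv [ 20.  78. 126.]
top area 332 px [284. 147.] plate [ 0.617 -0.072] tray [ 0.622 -0.074] hsv [18. 82. 97.]
top area 462 px [277. 167.] plate [ 0.55  -0.047] tray [ 0.554 -0.049] hsv [ 18.  82. 116.]
top area 1476 px [237. 179.] plate [0.511 0.088] tray [0.514 0.089] hsv [ 21.  38. 142.]
top area 723 px [217. 192.] plate [0.47  0.154] tray [0.472 0.158] hsv [ 21.  38. 143.]
top area 471 px [274. 198.] plate [ 0.447 -0.034] tray [ 0.449 -0.035] hsv [ 18.  65. 136.]
top area 640 px [229. 205.] plate [0.425 0.117] tray [0.426 0.119] hsv [ 20.  39. 105.]
top area 130 px [298. 204.] plate [ 0.426 -0.112] tray [ 0.427 -0.115] hsv [ 15.  82. 105.]
top area 131 px [256. 203.] plate [0.43  0.027] tray [0.431 0.028] hsv [ 20.  39. 108.]
top area 1014 px [218. 212.] plate [0.403 0.153] tray [0.404 0.157] hsv [ 21.  38. 153.]
scene area 141 px [270. 181.] plate [ 0.356 -0.059] tray [ 0.339 -0.088] hsv [16. 59. 88.]
scene area 143 px [271. 197.] plate [0.389 0.013] tray [ 0.373 -0.013] hsv [ 14.  83. 112.]
scene area 992 px [255. 202.] plate [0.453 0.005] tray [ 0.439 -0.021] hsv [16. 57. 95.]
scene area 522 px [226. 201.] plate [ 0.551 -0.045] tray [ 0.541 -0.073] hsv [ 18.  82. 125.]
scene area 430 px [207. 202.] plate [ 0.618 -0.069] tray [ 0.61  -0.098] hsv [ 18.  83. 101.]
scene area 127 px [279. 212.] plate [0.395 0.087] tray [0.379 0.064] hsv [ 15.  79. 151.]
scene area 456 px [212. 214.] plate [ 0.624 -0.013] tray [ 0.616 -0.039] hsv [ 18.  83. 135.]
scene area 480 px [212. 226.] plate [0.64  0.034] tray [0.633 0.009] hsv [ 18.  84. 132.]
```

c4 is in the tray at about (0.449,-0.035). Next is c5.

Request:
{"name": "servo_tool", "arguments": {"plan": [[[-0.017,0.026,0,0,0],[-0.017,0.026,0,0,0],[-0.017,0.025,0,0,0],[0,0,0.013,0,0],[0,0,0.014,0,0]]]}}

```text
time_s: 6.8
eef_pos: [0.5379, 0.0587, 0.0923]
tcp_rot: [[-0.498, 0.867, 0.0], [0.867, 0.498, 0.0], [-0.0, 0.0, -1.0]]
force: [-0.5, 0.1, -4.6]
width: 0.0261
finger_force: 60.0
```

Request:
{"name": "servo_tool", "arguments": {"plan": [[[0,0,0,0,0],[-0.001,-0.007,0.002,2,0],[-0.004,-0.007,0,3,0],[-0.004,-0.007,0,3,0],[-0.004,-0.007,0,3,0]]]}}

```text
time_s: 7.3
eef_pos: [0.5169, 0.0342, 0.0919]
tcp_rot: [[-0.32, 0.947, 0.0], [0.947, 0.32, -0.0], [-0.0, 0.0, -1.0]]
force: [-0.2, -0.4, -3.8]
width: 0.0258
finger_force: 60.0
```

Request:
{"name": "servo_tool", "arguments": {"plan": [[[-0.003,-0.008,0,3,0],[-0.003,-0.009,0,3,0],[-0.002,-0.012,0,3,0],[0,-0.012,0,2,0],[0,-0.012,0,0,0]]]}}

```text
time_s: 7.8
eef_pos: [0.4672, 0.0152, 0.092]
tcp_rot: [[-0.135, 0.991, 0.001], [0.991, 0.135, -0.0], [-0.0, 0.001, -1.0]]
force: [0.3, 0.5, -5.0]
width: 0.0257
finger_force: 60.0
```

Run:
```python
from plant import bot
from h import *
o=state(bot); pale(bot,"b")
```

```text
t 7.80 tcp [0.4672 0.0152 0.092 ] toolx ang 97.8 tilt [-0.     0.001 -1.   ] F [ 0.3  0.5 -5. ] w 0.0257 ff 60.0
top area 407 px [253. 141.] plate [0.638 0.031] tray [0.644 0.032] hsv [ 18.  82. 121.]
top area 414 px [267. 145.] plate [ 0.622 -0.015] tray [ 0.628 -0.016] hsv [ 20.  78. 126.]
top area 337 px [284. 147.] plate [ 0.617 -0.072] tray [ 0.622 -0.074] hsv [18. 82. 97.]
top area 145 px [298. 204.] plate [ 0.425 -0.112] tray [ 0.426 -0.115] hsv [ 15.  82. 104.]
top area 214 px [249. 220.] plate [0.374 0.049] tray [0.373 0.05 ] hsv [ 18.  77. 129.]
scene area 303 px [261. 190.] plate [ 0.409 -0.035] tray [ 0.394 -0.062] hsv [16. 60. 94.]
scene area 133 px [270. 193.] plate [ 0.383 -0.006] tray [ 0.366 -0.032] hsv [ 15.  77. 146.]
scene area 271 px [250. 198.] plate [ 0.463 -0.02 ] tray [ 0.449 -0.047] hsv [17. 55. 92.]
scene area 152 px [238. 196.] plate [ 0.5   -0.045] tray [ 0.488 -0.073] hsv [17. 51. 89.]
scene area 430 px [207. 202.] plate [ 0.618 -0.069] tray [ 0.61  -0.098] hsv [ 18.  82. 101.]
scene area 129 px [279. 212.] plate [0.395 0.087] tray [0.379 0.064] hsv [ 15.  79. 152.]
scene area 454 px [212. 214.] plate [ 0.623 -0.013] tray [ 0.616 -0.039] hsv [ 18.  82. 136.]
scene area 481 px [212. 226.] plate [0.64  0.034] tray [0.633 0.009] hsv [ 18.  83. 132.]
```

c1, c2 and c3 haven't moved, and c5 has left its place. I'll lift, turn the blade to point straight ahead, and line up with the gap between the fossil and c1.

Request:
{"name": "servo_tool", "arguments": {"plan": [[[0,0,-0.035,0,0],[0,0,0,-8,0],[0,0,0,-8.2,0],[0,0,0,-8.2,0],[0,0,0,-8.2,0]]]}}

```text
time_s: 8.4
eef_pos: [0.4687, 0.0155, 0.1269]
tcp_rot: [[-0.654, 0.756, 0.001], [0.756, 0.654, 0.0], [-0.001, 0.001, -1.0]]
force: [-0.3, 1.0, -4.9]
width: 0.0259
finger_force: 60.0
```

Request:
{"name": "servo_tool", "arguments": {"plan": [[[0,0,0,-8.2,0],[0,0,0,-8.2,0],[0,0,0,-8.2,0],[0,0,0,-8.2,0],[0,0,0,-8.2,0]]]}}

```text
time_s: 8.9
eef_pos: [0.4686, 0.0155, 0.1268]
tcp_rot: [[-0.99, 0.142, 0.001], [0.142, 0.99, -0.0], [-0.001, -0.0, -1.0]]
force: [-1.2, 0.4, -5.7]
width: 0.026
finger_force: 60.0
```

Request:
{"name": "servo_tool", "arguments": {"plan": [[[0,0,0,-8.4,0],[-0.01,0.023,0,0,0],[-0.01,0.023,0,0,0],[0,0,0,0,0],[0,0,0,0,0]]]}}

```text
time_s: 9.4
eef_pos: [0.4885, 0.0617, 0.1266]
tcp_rot: [[-1.0, 0.0, -0.0], [0.0, 1.0, -0.0], [0.0, -0.0, -1.0]]
force: [-0.1, -1.1, -5.0]
width: 0.026
finger_force: 60.0
```

Run:
```python
from plant import bot
from h import *
o=state(bot); pale(bot,"c"); print(totool(o,np.array([.49,.061,.091])-o["eef_pos"]))
```

```text
t 9.40 tcp [0.4885 0.0617 0.1266] toolx ang 180.0 tilt [ 0. -0. -1.] F [-0.1 -1.1 -5. ] w 0.0260 ff 60.0
top area 396 px [253. 141.] plate [0.638 0.031] tray [0.644 0.032] hsv [ 18.  83. 120.]
top area 409 px [267. 145.] plate [ 0.622 -0.015] tray [ 0.628 -0.016] hsv [ 20.  78. 125.]
top area 325 px [284. 147.] plate [ 0.616 -0.071] tray [ 0.622 -0.074] hsv [18. 82. 96.]
top area 186 px [259. 155.] plate [0.589 0.014] tray [0.594 0.014] hsv [ 21.  38. 130.]
top area 1570 px [237. 161.] plate [0.572 0.088] tray [0.576 0.089] hsv [ 21.  40. 137.]
top area 164 px [217. 162.] plate [0.57  0.155] tray [0.574 0.159] hsv [ 21.  37. 133.]
top area 214 px [260. 166.] plate [0.554 0.01 ] tray [0.558 0.009] hsv [ 21.  37. 158.]
top area 180 px [220. 186.] plate [0.488 0.144] tray [0.491 0.147] hsv [ 21.  38. 128.]
top area 136 px [216. 186.] plate [0.49  0.157] tray [0.493 0.16 ] hsv [ 21.  37. 158.]
top area 1401 px [219. 207.] plate [0.418 0.15 ] tray [0.419 0.153] hsv [ 20.  41. 152.]
top area 506 px [290. 201.] plate [ 0.436 -0.086] tray [ 0.437 -0.088] hsv [17. 67. 95.]
top area 145 px [298. 204.] plate [ 0.425 -0.112] tray [ 0.425 -0.115] hsv [ 15.  83. 103.]
top area 1250 px [249. 219.] plate [0.379 0.051] tray [0.378 0.052] hsv [ 20.  42. 136.]
scene area 254 px [251. 182.] plate [ 0.427 -0.087] tray [ 0.412 -0.116] hsv [17. 56. 91.]
scene area 176 px [246. 189.] plate [ 0.459 -0.062] tray [ 0.445 -0.091] hsv [16. 72. 95.]
scene area 428 px [207. 202.] plate [ 0.618 -0.069] tray [ 0.61  -0.098] hsv [ 18.  83. 101.]
scene area 813 px [264. 206.] plate [0.431 0.039] tray [0.416 0.015] hsv [ 16.  59. 101.]
scene area 124 px [279. 212.] plate [0.395 0.087] tray [0.379 0.064] hsv [ 15.  80. 152.]
scene area 455 px [212. 214.] plate [ 0.624 -0.013] tray [ 0.616 -0.039] hsv [ 18.  83. 135.]
scene area 482 px [212. 226.] plate [0.64  0.034] tray [0.633 0.009] hsv [ 18.  84. 132.]
[-0.0015 -0.0007  0.0356]
```

c5 is in the tray at about (0.437,-0.088). Next I lower the blade, slide it in between the fossil and c1, and sweep right.

Request:
{"name": "servo_tool", "arguments": {"plan": [[[0,0,0.017,0,0],[0,0,0.018,0,0],[-0.014,0,0,0,0],[-0.012,0,0,0,0],[-0.008,0,0,0,0]]]}}

```text
time_s: 10.0
eef_pos: [0.5252, 0.0611, 0.0927]
tcp_rot: [[-1.0, 0.003, 0.003], [0.003, 1.0, 0.0], [-0.003, 0.0, -1.0]]
force: [0.5, -0.3, -4.3]
width: 0.0258
finger_force: 60.0
```

Request:
{"name": "servo_tool", "arguments": {"plan": [[[-0.007,0,0,0,0],[-0.007,0,0,0,0],[-0.007,0,0,0,0],[-0.005,0,0,0,0],[0,0,0,0,0]]]}}

```text
time_s: 10.5
eef_pos: [0.5493, 0.0613, 0.0917]
tcp_rot: [[-1.0, 0.002, 0.001], [0.002, 1.0, 0.0], [-0.001, 0.0, -1.0]]
force: [0.8, -1.2, -4.5]
width: 0.0258
finger_force: 60.0
```

```bash
cat >> h.py <<'E'
def fossil(tag):
    S=dict(np.load(f"scene_{tag}.npz"));x0,y0,x1,y1=(204,225,236,262)
    hsv=cv2.cvtColor(S["frame"],cv2.COLOR_RGB2HSV)[y0:y1,x0:x1]; m=((hsv[...,2]>55)&(hsv[...,1]>60)).astype(np.uint8)
    cs=max(cv2.findContours(m,0,2)[0],key=cv2.contourArea)
    W=np.array([on(S,(x0+p[0][0],y0+p[0][1]),.06)[:2] for p in cs],np.float32); print("fossil",cv2.minEnclosingCircle(W),W.min(0),W.max(0))
E
python3 - <<'E'
from plant import bot
from h import *
o=state(bot); pale(bot,"d"); fossil("c");fossil("d")
E
```

```text
t 10.50 tcp [0.5493 0.0613 0.0917] toolx ang 179.9 tilt [-0.001  0.    -1.   ] F [ 0.8 -1.2 -4.5] w 0.0258 ff 60.0
top area 151 px [261. 134.] plate [0.661 0.006] tray [0.668 0.006] hsv [ 21.  38. 133.]
top area 365 px [253. 137.] plate [0.652 0.034] tray [0.659 0.034] hsv [ 21.  39. 126.]
top area 255 px [268. 145.] plate [ 0.624 -0.018] tray [ 0.63  -0.019] hsv [ 20.  77. 111.]
top area 160 px [216. 147.] plate [0.618 0.155] tray [0.624 0.159] hsv [ 22.  37. 153.]
top area 318 px [284. 147.] plate [ 0.616 -0.071] tray [ 0.622 -0.073] hsv [18. 82. 95.]
top area 167 px [220. 149.] plate [0.611 0.144] tray [0.617 0.147] hsv [ 21.  39. 136.]
top area 282 px [261. 150.] plate [0.607 0.006] tray [0.612 0.006] hsv [ 21.  39. 139.]
top area 212 px [264. 160.] plate [ 0.575 -0.003] tray [ 0.579 -0.004] hsv [ 21.  38. 149.]
top area 138 px [221. 163.] plate [0.564 0.142] tray [0.569 0.145] hsv [ 21.  38. 135.]
top area 135 px [266. 167.] plate [ 0.549 -0.008] tray [ 0.553 -0.009] hsv [ 21.  38. 145.]
top area 308 px [266. 179.] plate [ 0.509 -0.01 ] tray [ 0.512 -0.011] hsv [ 21.  38. 143.]

[... 1272 characters left out ...]
162.]
scene area 426 px [207. 202.] plate [ 0.618 -0.069] tray [ 0.61  -0.098] hsv [ 18.  82. 100.]
scene area 137 px [279. 212.] plate [0.395 0.087] tray [0.379 0.064] hsv [ 15.  79. 148.]
scene area 221 px [210. 214.] plate [ 0.63  -0.017] tray [ 0.622 -0.043] hsv [ 18.  88. 120.]
scene area 633 px [248. 220.] plate [0.515 0.067] tray [0.503 0.044] hsv [16. 55. 97.]
scene area 230 px [211. 226.] plate [0.645 0.032] tray [0.638 0.007] hsv [ 18.  84. 123.]
fossil ((0.6444902420043945, 0.11774227768182755), 0.04570278525352478) [0.6005749  0.07330569] [0.6872449  0.16270293]
fossil ((0.6467425227165222, 0.12148740887641907), 0.04467190429568291) [0.60221636 0.07779388] [0.68868697 0.16468886]
```

The fossil has moved only about 4 mm and the blade is in the gap. I'll sweep right a little, swing the blade about its tip to -30°, then drag diagonally.

Request:
{"name": "servo_tool", "arguments": {"plan": [[[0.001,-0.007,0,0,0],[0.002,-0.008,0,0,0],[0,0.013,0,7.5,0],[0,0.013,0,7.5,0],[0,0.013,0,7.5,0]]]}}

```text
time_s: 11.1
eef_pos: [0.55, 0.0843, 0.0916]
tcp_rot: [[-0.921, 0.39, -0.0], [0.39, 0.921, -0.0], [0.0, -0.0, -1.0]]
force: [-0.8, 0.2, -4.2]
width: 0.0259
finger_force: 60.0
```

Request:
{"name": "servo_tool", "arguments": {"plan": [[[0,0.013,0,7.5,0],[0,0,0,0,0],[0.001,-0.007,0,0,0],[0.002,-0.009,0,0,0],[0.002,-0.009,0,0,0]]]}}

```text
time_s: 11.6
eef_pos: [0.5374, 0.0762, 0.0914]
tcp_rot: [[-0.866, 0.501, -0.001], [0.501, 0.866, -0.0], [0.001, -0.001, -1.0]]
force: [0.0, -0.1, -4.6]
width: 0.0257
finger_force: 60.0
```

```bash
sed -i 's/hsv\[...,1\]>35/hsv[...,1]>50/; s/"px",np.round(p),//; s/,"hsv",hsv\[l==i\].mean(0).round()//' h.py
python3 - <<'E'
from plant import bot
from h import *
o=state(bot); p=o["eef_pos"][:2]-[.671,-.004]; print("xs",p@[.954,-.3]); d=-o["tcp_rot"][:2,0]; print("tip",o["eef_pos"][:2]+.103*d); pale(bot,"e"); fossil("e")
E
```

```text
t 11.60 tcp [0.5374 0.0762 0.0914] toolx ang 150.0 tilt [ 0.001 -0.001 -1.   ] F [ 0.  -0.1 -4.6] w 0.0257 ff 60.0
xs -0.15151554184261204
tip [0.62657014 0.0246597 ]
top area 1427 plate [0.656 0.134] tray [0.662 0.137]
top area 251 plate [0.659 0.092] tray [0.666 0.094]
top area 648 plate [ 0.625 -0.007] tray [ 0.631 -0.007]
top area 321 plate [ 0.616 -0.071] tray [ 0.622 -0.074]
top area 391 plate [ 0.447 -0.034] tray [ 0.449 -0.035]
top area 443 plate [ 0.435 -0.086] tray [ 0.437 -0.089]
scene area 161 plate [ 0.46  -0.004] tray [ 0.447 -0.03 ]
scene area 428 plate [ 0.618 -0.069] tray [ 0.61  -0.098]
scene area 879 plate [0.628 0.001] tray [ 0.62  -0.025]
fossil ((0.6463447213172913, 0.12081192433834076), 0.0454392209649086) [0.60221636 0.07707708] [0.68868697 0.16468886]
```

Run:
```python
from h import *
t=dict(np.load("top_e.npz"));s=dict(np.load("scene_e.npz"))
a=cv2.resize(s["frame"][180:250,190:260],None,fx=5.5,fy=5.5,interpolation=cv2.INTER_CUBIC)
b=cv2.resize(t["frame"][115:185,235:305],None,fx=5.5,fy=5.5,interpolation=cv2.INTER_CUBIC)
cv2.imwrite("pics/e.png",np.hstack([a,b])[:,:,::-1])
```

```text
(no output)
```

View pics/e.png

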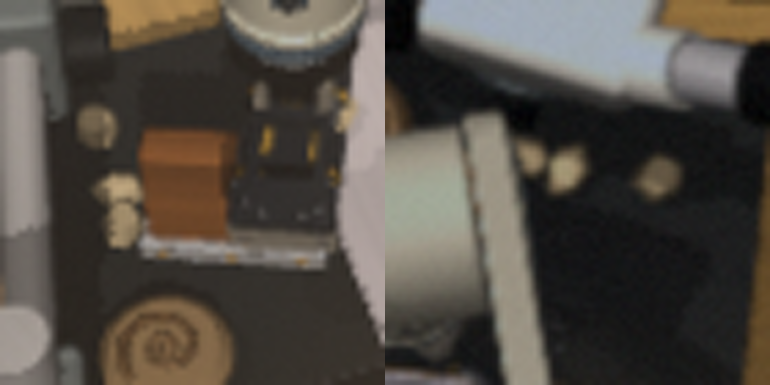

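The picture shows c1 slipped around the blade tip; it now sits against c2 at about (0.632,0.012). c3 is at (0.617,-0.069). I'll try the shoe sole on top of c3 with light pressure, pulling it forward.

Request:
{"name": "servo_tool", "arguments": {"plan": [[[0.003,0,-0.02,0,0],[0,0,-0.019,-6,0],[0,0,0,-6.5,0],[-0.008,-0.038,0,0,0],[-0.01,-0.038,0,0,0]]]}}

```text
time_s: 12.2
eef_pos: [0.53, 0.0008, 0.1309]
tcp_rot: [[-0.954, 0.3, 0.001], [0.3, 0.954, 0.0], [-0.001, 0.0, -1.0]]
force: [0.5, -1.2, -5.4]
width: 0.0256
finger_force: 60.0
```

Request:
{"name": "servo_tool", "arguments": {"plan": [[[-0.01,-0.038,0,0,0],[0,0,0.01,0,0],[0,0,0.01,0,0],[0,0,0.006,0,0],[0,0,0,0,0]]]}}

```text
time_s: 12.7
eef_pos: [0.5274, -0.0372, 0.1034]
tcp_rot: [[-0.953, 0.302, -0.002], [0.302, 0.953, 0.0], [0.002, -0.0, -1.0]]
force: [0.7, 0.2, -4.3]
width: 0.0258
finger_force: 60.0
```

```bash
cat >> h.py <<'E'
def st(bot):
    o=state(bot); p=o["eef_pos"][:2]-[.671,-.004]; d=-o["tcp_rot"][:2,0]; print("xs %.4f"%(p@[.954,-.3]),"theta %.1f"%np.degrees(np.arctan2(-d[1],d[0])),"tip",(o["eef_pos"][:2]+.103*d).round(4),"mom",o["ft_torque"].round(2)); return o
E
python3 - <<'E'
from plant import bot
from h import *
o=st(bot); print(totool(o,np.array([.53,-.042,.103])-o["eef_pos"]))
E
```

```text
t 12.70 tcp [ 0.5274 -0.0372  0.1034] toolx ang 162.4 tilt [ 0.002 -0.    -1.   ] F [ 0.7  0.2 -4.3] w 0.0258 ff 60.0
xs -0.1271 theta 17.6 tip [ 0.6256 -0.0682] mom [ 0.06  0.19 -0.01]
[-0.004  -0.0038  0.0004]
```

Request:
{"name": "servo_tool", "arguments": {"plan": [[[-0.004,-0.004,0,0,0],[0,0,0.001,0,0],[0,0,0,0,0]]]}}

```text
time_s: 13.0
eef_pos: [0.5312, -0.0429, 0.1038]
tcp_rot: [[-0.953, 0.302, 0.0], [0.302, 0.953, -0.0], [-0.0, 0.0, -1.0]]
force: [0.0, 0.2, -4.8]
width: 0.0255
finger_force: 60.0
```

Request:
{"name": "servo_tool", "arguments": {"plan": [[[0,0,0.002,0,0],[0,0,0,0,0]]]}}

```text
time_s: 13.2
eef_pos: [0.5312, -0.0429, 0.1021]
tcp_rot: [[-0.953, 0.303, 0.001], [0.303, 0.953, 0.0], [-0.001, 0.0, -1.0]]
force: [-1.8, 0.6, 0.2]
width: 0.0256
finger_force: 60.0
```

Request:
{"name": "servo_tool", "arguments": {"plan": [[[0,0,0.002,0,0],[0,0,0,0,0]]]}}

```text
time_s: 13.4
eef_pos: [0.5306, -0.0427, 0.1009]
tcp_rot: [[-0.953, 0.303, 0.0], [0.303, 0.953, 0.0], [0.0, 0.0, -1.0]]
force: [-9.6, 2.9, 14.3]
width: 0.0258
finger_force: 60.0
```

Request:
{"name": "servo_tool", "arguments": {"plan": [[[0,0,-0.001,0,0],[0.005,-0.002,0,0,0],[0.0095,-0.003,0,0,0]]]}}

```text
time_s: 13.7
eef_pos: [0.5162, -0.0436, 0.1008]
tcp_rot: [[-0.953, 0.303, 0.002], [0.303, 0.953, -0.0], [-0.002, 0.0, -1.0]]
force: [0.7, -0.2, -2.5]
width: 0.0257
finger_force: 60.0
```

Run:
```python
from plant import bot
from h import *
o=st(bot); pale(bot,"f")
```

```text
t 13.70 tcp [ 0.5162 -0.0436  0.1008] toolx ang 162.4 tilt [-0.002  0.    -1.   ] F [ 0.7 -0.2 -2.5] w 0.0257 ff 60.0
xs -0.1358 theta 17.6 tip [ 0.6144 -0.0748] mom [ 0.01 -0.42 -0.01]
top area 337 plate [0.631 0.011] tray [0.637 0.011]
top area 258 plate [ 0.625 -0.017] tray [ 0.631 -0.018]
top area 408 plate [ 0.448 -0.033] tray [ 0.45  -0.035]
top area 261 plate [ 0.439 -0.088] tray [ 0.44 -0.09]
scene area 292 plate [ 0.45  -0.057] tray [ 0.436 -0.085]
scene area 460 plate [ 0.498 -0.064] tray [ 0.486 -0.093]
scene area 336 plate [ 0.463 -0.008] tray [ 0.45  -0.035]
scene area 349 plate [ 0.62  -0.069] tray [ 0.612 -0.098]
scene area 860 plate [0.628 0.001] tray [ 0.62  -0.025]
```

Request:
{"name": "servo_tool", "arguments": {"plan": [[[-0.0095,0.003,-0.002,0,0],[-0.004,0.002,0,0,0],[0,0,0.002,0,0],[0,0,0.001,0,0],[0,0,0,0,0]]]}}

```text
time_s: 14.3
eef_pos: [0.5311, -0.0428, 0.1006]
tcp_rot: [[-0.953, 0.303, 0.002], [0.303, 0.953, -0.0], [-0.002, 0.001, -1.0]]
force: [-1.8, 0.6, 8.0]
width: 0.0259
finger_force: 60.0
```

Request:
{"name": "servo_tool", "arguments": {"plan": [[[0.004,-0.001,0,0,0],[0.006,-0.002,0,0,0],[0.007,-0.002,0,0,0]]]}}

```text
time_s: 14.6
eef_pos: [0.5114, -0.0424, 0.0994]
tcp_rot: [[-0.953, 0.303, -0.001], [0.303, 0.953, 0.0], [0.001, -0.0, -1.0]]
force: [-0.1, 0.6, -5.5]
width: 0.0256
finger_force: 60.0
```

Run:
```python
from plant import bot
from h import *
o=st(bot); pale(bot,"g")
t=dict(np.load("top_g.npz"));s=dict(np.load("scene_g.npz"))
a=cv2.resize(s["frame"][170:240,190:260],None,fx=5.5,fy=5.5,interpolation=cv2.INTER_CUBIC)
b=cv2.resize(t["frame"][115:185,235:305],None,fx=5.5,fy=5.5,interpolation=cv2.INTER_CUBIC)
cv2.imwrite("pics/g.png",np.hstack([a,b])[:,:,::-1])
```

```text
t 14.60 tcp [ 0.5114 -0.0424  0.0994] toolx ang 162.4 tilt [ 0.001 -0.    -1.   ] F [-0.1  0.6 -5.5] w 0.0256 ff 60.0
xs -0.1408 theta 17.6 tip [ 0.6096 -0.0736] mom [ 0.04  0.21 -0.02]
top area 769 plate [ 0.627 -0.002] tray [ 0.633 -0.002]
top area 170 plate [ 0.624 -0.074] tray [ 0.63  -0.076]
top area 446 plate [ 0.447 -0.034] tray [ 0.449 -0.035]
top area 351 plate [ 0.437 -0.087] tray [ 0.438 -0.089]
scene area 227 plate [ 0.448 -0.055] tray [ 0.434 -0.083]
scene area 391 plate [ 0.493 -0.062] tray [ 0.481 -0.09 ]
scene area 336 plate [ 0.463 -0.008] tray [ 0.45  -0.035]
scene area 409 plate [ 0.621 -0.07 ] tray [ 0.614 -0.099]
scene area 861 plate [0.628 0.001] tray [ 0.62  -0.025]
```

View pics/g.png

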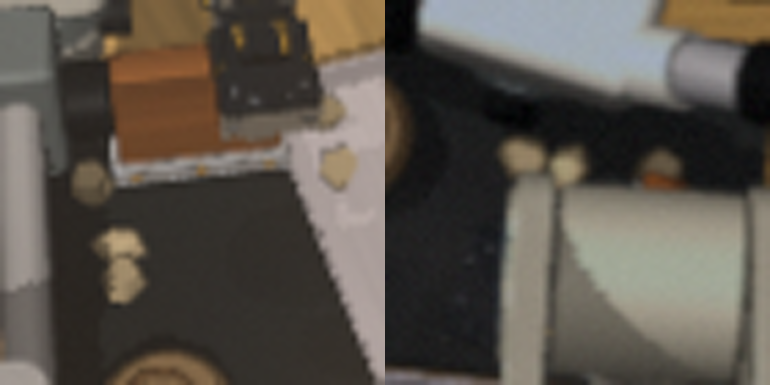

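Dragging from on top doesn't move c3, so I go back to side sweeps. The top view shows about 36 mm between the wrist fork front and the eyepiece, so I can reach a little further. Next I set the blade down behind c1, between it and the fossil, at -30°.

Request:
{"name": "servo_tool", "arguments": {"plan": [[[0,0,-0.016,0,0],[0,0,-0.016,6,0],[0,0,0,6.4,0],[0.005,0.035,0,0,0],[0.005,0.035,0,0,0]]]}}

```text
time_s: 15.2
eef_pos: [0.5373, 0.0233, 0.1309]
tcp_rot: [[-0.865, 0.502, -0.003], [0.502, 0.865, -0.0], [0.002, -0.001, -1.0]]
force: [0.6, 0.6, -5.1]
width: 0.0259
finger_force: 60.0
```

Request:
{"name": "servo_tool", "arguments": {"plan": [[[0.005,0.036,0,0,0],[0.005,0.036,0,0,0],[0,0,0,0,0],[0,0,0,0,0]]]}}

```text
time_s: 15.6
eef_pos: [0.5645, 0.0909, 0.1304]
tcp_rot: [[-0.867, 0.499, -0.003], [0.499, 0.867, -0.001], [0.002, -0.002, -1.0]]
force: [-0.0, 0.8, -4.9]
width: 0.026
finger_force: 60.0
```

Run:
```python
from plant import bot
from h import *
o=st(bot); pale(bot,"h"); fossil("h"); print(totool(o,np.array([.565,.0905,.0915])-o["eef_pos"]))
t=dict(np.load("top_g.npz")); print("fork front",on(t,(250,148.6),.457)[:2],on(t,(270,148.6),.457)[:2],"eyep",on(t,(235+700/5.5,115+108/5.5),.464)[:2],"head",on(t,(235+600/5.5,115+98/5.5),.42)[:2])
```

```text
t 15.60 tcp [0.5645 0.0909 0.1304] toolx ang 150.1 tilt [ 0.002 -0.002 -1.   ] F [-0.   0.8 -4.9] w 0.0260 ff 60.0
xs -0.1301 theta 29.9 tip [0.6537 0.0395] mom [0.03 0.16 0.03]
top area 305 plate [0.631 0.011] tray [0.637 0.01 ]
top area 320 plate [ 0.623 -0.016] tray [ 0.629 -0.017]
top area 273 plate [ 0.621 -0.073] tray [ 0.626 -0.075]
top area 388 plate [ 0.447 -0.034] tray [ 0.449 -0.035]
top area 427 plate [ 0.435 -0.086] tray [ 0.436 -0.088]
scene area 195 plate [ 0.447 -0.054] tray [ 0.433 -0.082]
scene area 343 plate [ 0.463 -0.009] tray [ 0.45  -0.035]
scene area 337 plate [ 0.623 -0.072] tray [ 0.615 -0.101]
fossil ((0.6476473808288574, 0.12017552554607391), 0.045561447739601135) [0.60370564 0.07707708] [0.68868697 0.16468886]
[-0.0007  0.      0.0389]
fork front [0.55647286 0.03689917] [ 0.55570242 -0.01316361] eyep [ 0.58629191 -0.24427545] head [ 0.59892863 -0.206745  ]
```

Request:
{"name": "servo_tool", "arguments": {"plan": [[[0,0,0.02,0,0],[0,0,0.019,0,0],[-0.001,-0.006,0,0,0],[-0.0015,-0.007,0,0,0],[-0.0015,-0.007,0,0,0]]]}}

```text
time_s: 16.2
eef_pos: [0.5595, 0.0701, 0.0935]
tcp_rot: [[-0.866, 0.501, 0.001], [0.501, 0.866, -0.0], [-0.001, 0.0, -1.0]]
force: [0.3, -0.3, -3.9]
width: 0.0257
finger_force: 60.0
```

Run:
```python
from plant import bot
from h import *
o=st(bot); pale(bot,"i"); fossil("i")
```

```text
t 16.20 tcp [0.5595 0.0701 0.0935] toolx ang 149.9 tilt [-0.001  0.    -1.   ] F [ 0.3 -0.3 -3.9] w 0.0257 ff 60.0
xs -0.1286 theta 30.1 tip [0.6486 0.0185] mom [0.12 0.22 0.04]
top area 368 plate [0.672 0.14 ] tray [0.679 0.143]
top area 135 plate [ 0.627 -0.007] tray [ 0.633 -0.008]
top area 323 plate [ 0.62  -0.027] tray [ 0.625 -0.029]
top area 262 plate [ 0.621 -0.073] tray [ 0.627 -0.075]
top area 393 plate [ 0.447 -0.033] tray [ 0.449 -0.035]
top area 428 plate [ 0.435 -0.086] tray [ 0.436 -0.088]
scene area 251 plate [ 0.449 -0.056] tray [ 0.435 -0.084]
scene area 334 plate [ 0.463 -0.008] tray [ 0.45  -0.035]
scene area 366 plate [ 0.622 -0.071] tray [ 0.615 -0.1  ]
fossil ((0.6463447213172913, 0.12081192433834076), 0.0454392209649086) [0.60221636 0.07707708] [0.68868697 0.16468886]
```

Request:
{"name": "servo_tool", "arguments": {"plan": [[[-0.001,-0.003,0.001,2.5,0],[-0.001,-0.003,0,2.5,0],[-0.001,-0.003,0,2.5,0],[-0.001,-0.003,0,2.5,0]]]}}

```text
time_s: 16.7
eef_pos: [0.5566, 0.0589, 0.0925]
tcp_rot: [[-0.765, 0.645, 0.002], [0.645, 0.765, 0.0], [-0.001, 0.001, -1.0]]
force: [1.3, 0.3, -5.0]
width: 0.0258
finger_force: 60.0
```

Run:
```python
from plant import bot
from h import *
o=st(bot); pale(bot,"j")
```

```text
t 16.70 tcp [0.5566 0.0589 0.0925] toolx ang 139.9 tilt [-0.001  0.001 -1.   ] F [ 1.3  0.3 -5. ] w 0.0258 ff 60.0
xs -0.1280 theta 40.1 tip [ 0.6354 -0.0075] mom [0.16 0.1  0.06]
top area 514 plate [0.669 0.136] tray [0.675 0.139]
top area 267 plate [ 0.622 -0.077] tray [ 0.628 -0.079]
top area 327 plate [ 0.61 -0.05] tray [ 0.615 -0.052]
top area 240 plate [ 0.611 -0.027] tray [ 0.616 -0.028]
top area 206 plate [ 0.446 -0.039] tray [ 0.448 -0.04 ]
top area 428 plate [ 0.435 -0.086] tray [ 0.436 -0.088]
scene area 214 plate [ 0.448 -0.055] tray [ 0.434 -0.083]
scene area 342 plate [ 0.463 -0.009] tray [ 0.45  -0.035]
scene area 371 plate [ 0.623 -0.074] tray [ 0.616 -0.103]
```

c1 (0.611,-0.027) and c2 (0.610,-0.050) are coming forward, and c3 is at (0.622,-0.075). Now I sweep left from the right side of c3.

Request:
{"name": "servo_tool", "arguments": {"plan": [[[0.003,0.004,-0.02,0,0],[0.024,0,-0.019,0,0],[0.024,0,0,-8,0],[0,0,0,-8,0],[0,0,0,-8,0]]]}}

```text
time_s: 17.3
eef_pos: [0.5193, 0.0955, 0.1314]
tcp_rot: [[-0.963, 0.268, 0.001], [0.268, 0.963, 0.0], [-0.001, 0.001, -1.0]]
force: [-0.1, 1.1, -4.4]
width: 0.026
finger_force: 60.0
```

Request:
{"name": "servo_tool", "arguments": {"plan": [[[0,0,0,-8,0],[0,0,0,-8,0],[0.005,-0.042,0,0,0],[0.005,-0.042,0,0,0],[0.005,-0.042,0,0,0]]]}}

```text
time_s: 17.8
eef_pos: [0.5045, -0.0321, 0.1311]
tcp_rot: [[-1.0, -0.002, 0.001], [-0.002, 1.0, -0.0], [-0.001, -0.0, -1.0]]
force: [0.3, -0.1, -4.9]
width: 0.0256
finger_force: 60.0
```

Request:
{"name": "servo_tool", "arguments": {"plan": [[[0.005,-0.042,0,0,0],[0.005,-0.042,0,0,0],[0,0,0,0,0]]]}}

```text
time_s: 18.1
eef_pos: [0.4943, -0.1193, 0.1312]
tcp_rot: [[-1.0, 0.003, 0.001], [0.003, 1.0, -0.002], [-0.001, -0.002, -1.0]]
force: [-0.8, 0.4, -4.8]
width: 0.0257
finger_force: 60.0
```

Run:
```python
from plant import bot
from h import *
o=st(bot); pale(bot,"k"); print(totool(o,np.array([.521,-.115,.0915])-o["eef_pos"]))
```

```text
t 18.10 tcp [ 0.4943 -0.1193  0.1312] toolx ang 179.9 tilt [-0.001 -0.002 -1.   ] F [-0.8  0.4 -4.8] w 0.0257 ff 60.0
xs -0.1340 theta 0.1 tip [ 0.5973 -0.1196] mom [0.11 0.24 0.01]
top area 283 plate [ 0.622 -0.077] tray [ 0.628 -0.079]
top area 835 plate [ 0.61  -0.038] tray [ 0.615 -0.039]
top area 384 plate [ 0.448 -0.034] tray [ 0.449 -0.035]
scene area 152 plate [ 0.568 -0.129] tray [ 0.559 -0.159]
scene area 349 plate [ 0.451 -0.059] tray [ 0.437 -0.087]
scene area 344 plate [ 0.463 -0.008] tray [ 0.45  -0.035]
scene area 1199 plate [ 0.615 -0.047] tray [ 0.607 -0.075]
[-0.0267  0.0045  0.0397]
```

Request:
{"name": "servo_tool", "arguments": {"plan": [[[-0.013,0.001,0,0,0],[-0.013,0.001,0,0,0],[0,0,0.02,0,0],[0,0,0.019,0,0],[0,0.005,0,0,0]]]}}

```text
time_s: 18.7
eef_pos: [0.5202, -0.1067, 0.0895]
tcp_rot: [[-1.0, -0.001, -0.003], [-0.001, 1.0, 0.001], [0.003, 0.001, -1.0]]
force: [-0.8, 0.3, -4.3]
width: 0.0258
finger_force: 60.0
```

Request:
{"name": "servo_tool", "arguments": {"plan": [[[0,0.007,0,0,0],[0,0.007,0,0,0],[0,0.007,0,0,0]]]}}

```text
time_s: 19.0
eef_pos: [0.5214, -0.0862, 0.0925]
tcp_rot: [[-1.0, -0.0, 0.002], [-0.0, 1.0, -0.0], [-0.002, -0.0, -1.0]]
force: [-0.3, -0.4, -4.1]
width: 0.0261
finger_force: 60.0
```

Run:
```python
from plant import bot
from h import *
o=st(bot); pale(bot,"l")
```

```text
t 19.00 tcp [ 0.5214 -0.0862  0.0925] toolx ang -180.0 tilt [-0.002 -0.    -1.   ] F [-0.3 -0.4 -4.1] w 0.0261 ff 60.0
xs -0.1181 theta -0.0 tip [ 0.6244 -0.0862] mom [-0.    0.15 -0.04]
top area 541 plate [ 0.609 -0.021] tray [ 0.615 -0.022]
scene area 377 plate [ 0.481 -0.102] tray [ 0.468 -0.132]
scene area 355 plate [ 0.451 -0.059] tray [ 0.437 -0.087]
scene area 344 plate [ 0.463 -0.009] tray [ 0.45  -0.035]
scene area 384 plate [ 0.633 -0.06 ] tray [ 0.626 -0.088]
scene area 840 plate [ 0.61  -0.026] tray [ 0.602 -0.053]
```

```bash
cat >> h.py <<'E'
def split(tag,k,box=None,thr=85):
    "k-means on pale pixels of scene view on the plate"
    S=dict(np.load(f"scene_{tag}.npz")); x0,y0,x1,y1=box or (200,190,240,232)
    sub=cv2.resize(S["frame"][y0:y1,x0:x1],None,fx=4,fy=4,interpolation=cv2.INTER_CUBIC); hsv=cv2.cvtColor(sub,cv2.COLOR_RGB2HSV)
    m=((hsv[...,2]>thr)&(hsv[...,1]>50)&(hsv[...,1]<125)&(hsv[...,0]>8)&(hsv[...,0]<30))
    ys,xs=np.where(m); W=np.array([on(S,(x0+(x+.5)/4-.5,y0+(y+.5)/4-.5),.052)[:2] for x,y in zip(xs,ys)],np.float32)
    W=W[(W[:,0]>.52)&(W[:,0]<.68)&(W[:,1]<.075)]
    _,l,c=cv2.kmeans(W,k,None,(3,50,1e-6),10,cv2.KMEANS_PP_CENTERS)
    for i in range(k): q=W[l[:,0]==i]; print("chip",c[i].round(4),len(q),"x",q[:,0].min().round(3),q[:,0].max().round(3),"y",q[:,1].min().round(3),q[:,1].max().round(3))
E
python3 - <<'E'
from h import *
split("k",3); split("l",3)
E
```

```text
chip [ 0.6099 -0.0484] 677 x 0.595 0.626 y -0.065 -0.033
chip [ 0.6228 -0.0776] 440 x 0.611 0.634 y -0.091 -0.062
chip [ 0.6132 -0.0205] 635 x 0.599 0.627 y -0.035 -0.005
chip [ 0.6104 -0.0207] 1098 x 0.595 0.626 y -0.045 0.003
chip [ 0.6207 -0.0628] 869 x 0.593 0.643 y -0.1 -0.04
chip [ 0.5568 -0.0835] 329 x 0.52 0.593 y -0.089 -0.067
```

Request:
{"name": "servo_tool", "arguments": {"plan": [[[0.008,-0.001,0,0,0],[0.005,0,0,0,0],[0,0,0,-6,0],[0,0,0,-6,0],[0,0.006,0.001,0,0]]]}}

```text
time_s: 19.6
eef_pos: [0.506, -0.0828, 0.0908]
tcp_rot: [[-0.978, -0.208, 0.0], [-0.208, 0.978, -0.0], [-0.0, -0.0, -1.0]]
force: [-0.5, -0.5, -3.3]
width: 0.0256
finger_force: 60.0
```

Request:
{"name": "servo_tool", "arguments": {"plan": [[[0,0.007,0,0,0],[0,0.007,0,0,0],[0,0.007,0,0,0],[0,0,0,0,0]]]}}

```text
time_s: 20.0
eef_pos: [0.5014, -0.0606, 0.0905]
tcp_rot: [[-0.978, -0.208, -0.0], [-0.208, 0.978, 0.0], [0.0, 0.0, -1.0]]
force: [0.2, -0.2, -5.1]
width: 0.0259
finger_force: 60.0
```

Run:
```python
from plant import bot
from h import *
o=st(bot); pale(bot,"m"); split("m",3)
```

```text
t 20.00 tcp [ 0.5014 -0.0606  0.0905] toolx ang -168.0 tilt [ 0.  0. -1.] F [ 0.2 -0.2 -5.1] w 0.0259 ff 60.0
xs -0.1448 theta -12.0 tip [ 0.6022 -0.0392] mom [ 0.02  0.27 -0.  ]
top area 273 plate [ 0.632 -0.062] tray [ 0.638 -0.064]
top area 334 plate [ 0.616 -0.035] tray [ 0.621 -0.036]
top area 353 plate [ 0.61  -0.008] tray [ 0.616 -0.009]
top area 430 plate [ 0.448 -0.033] tray [ 0.449 -0.035]
top area 433 plate [ 0.435 -0.085] tray [ 0.436 -0.088]
scene area 870 plate [ 0.457 -0.071] tray [ 0.443 -0.1  ]
scene area 343 plate [ 0.463 -0.009] tray [ 0.45  -0.035]
scene area 1252 plate [ 0.619 -0.031] tray [ 0.612 -0.059]
chip [ 0.6266 -0.0551] 692 x 0.592 0.643 y -0.077 -0.032
chip [ 0.6119 -0.0148] 1166 x 0.585 0.63 y -0.041 0.011
chip [ 0.5607 -0.0451] 406 x 0.52 0.593 y -0.064 -0.026
```

c2 slipped back past the tip. Positions now: c1 (0.610,-0.008), c2 (0.616,-0.035), c3 (0.632,-0.062). I'll reach further in on the right of c3, with the blade at -10°, and sweep all three left.

Request:
{"name": "servo_tool", "arguments": {"plan": [[[0,-0.004,-0.02,0,0],[0,0,-0.02,7,0],[0,0,0,7.5,0],[0,0,0,7.5,0],[0,-0.012,0,0,0]]]}}

```text
time_s: 20.6
eef_pos: [0.5008, -0.0772, 0.1308]
tcp_rot: [[-0.985, 0.175, 0.0], [0.175, 0.985, 0.0], [-0.0, 0.0, -1.0]]
force: [-0.6, -0.3, -4.8]
width: 0.0258
finger_force: 60.0
```

Request:
{"name": "servo_tool", "arguments": {"plan": [[[-0.017,0,0,0,0],[-0.017,0,0,0,0],[0,0,0,0,0]]]}}

```text
time_s: 20.9
eef_pos: [0.5361, -0.0846, 0.1307]
tcp_rot: [[-0.985, 0.171, 0.002], [0.171, 0.985, -0.001], [-0.002, -0.0, -1.0]]
force: [1.0, -0.6, -4.0]
width: 0.0256
finger_force: 60.0
```

Run:
```python
from plant import bot
from h import *
o=st(bot); pale(bot,"n"); print(totool(o,np.array([.5335,-.082,.091])-o["eef_pos"]))
t=dict(np.load("top_n.npz")); f=t["frame"]
# column profiles: rows from fork front up to scope front, at several y
for y in(-.12,-.10,-.08,-.06,-.04,-.02,0):
    c,r=proj(t,(.57,y,.47)); c=int(round(c)); print(y,c,int(r),[int(v) for v in f[128:156,c].max(1)])
```

```text
t 20.90 tcp [ 0.5361 -0.0846  0.1307] toolx ang 170.2 tilt [-0.002 -0.    -1.   ] F [ 1.  -0.6 -4. ] w 0.0256 ff 60.0
xs -0.1045 theta 9.8 tip [ 0.6376 -0.1022] mom [0.06 0.16 0.  ]
top area 416 plate [ 0.614 -0.017] tray [ 0.619 -0.018]
scene area 379 plate [ 0.501 -0.128] tray [ 0.489 -0.159]
scene area 344 plate [ 0.451 -0.059] tray [ 0.437 -0.087]
scene area 344 plate [ 0.463 -0.009] tray [ 0.45  -0.035]
scene area 1251 plate [ 0.619 -0.031] tray [ 0.612 -0.059]
[0.0031 0.0022 0.0397]
-0.12 313 141 [11, 4, 10, 10, 5, 6, 10, 7, 18, 46, 76, 94, 109, 123, 134, 143, 151, 153, 159, 164, 161, 163, 167, 166, 169, 167, 168, 169]
-0.1 305 141 [19, 17, 16, 13, 10, 13, 14, 12, 13, 36, 76, 112, 127, 136, 146, 149, 156, 160, 161, 163, 163, 163, 165, 168, 168, 169, 167, 167]
-0.08 297 141 [149, 143, 131, 122, 106, 83, 59, 35, 52, 95, 114, 128, 138, 143, 150, 156, 160, 163, 162, 164, 167, 166, 167, 168, 169, 168, 166, 166]
-0.06 289 141 [135, 124, 112, 95, 76, 68, 72, 63, 98, 119, 132, 139, 146, 153, 157, 163, 162, 163, 166, 166, 165, 167, 166, 161, 146, 138, 121, 117]
-0.04 281 141 [171, 161, 150, 128, 105, 94, 112, 124, 135, 143, 149, 152, 151, 149, 150, 151, 150, 150, 150, 148, 149, 149, 148, 148, 148, 148, 145, 147]
-0.02 273 142 [168, 155, 134, 89, 57, 48, 32, 23, 22, 18, 22, 22, 21, 24, 23, 38, 70, 115, 117, 117, 109, 93, 83, 68, 62, 67, 88, 92]
0 265 142 [111, 69, 55, 45, 33, 20, 22, 22, 20, 21, 22, 19, 21, 21, 24, 25, 29, 40, 77, 129, 145, 125, 55, 26, 34, 42, 35, 30]
```

Request:
{"name": "servo_tool", "arguments": {"plan": [[[0.004,0.002,0.01,0,0],[0,0,0.015,0,0],[0,0,0.015,0,0],[0,0.005,0,0,0],[-0.001,0.007,0,0,0]]]}}

```text
time_s: 21.5
eef_pos: [0.5325, -0.0685, 0.0902]
tcp_rot: [[-0.985, 0.174, -0.002], [0.174, 0.985, 0.0], [0.002, -0.0, -1.0]]
force: [0.4, -0.8, -4.7]
width: 0.0255
finger_force: 60.0
```

Request:
{"name": "servo_tool", "arguments": {"plan": [[[0.001,0.007,0,0,0],[0.001,0.007,0,0,0],[0.001,0.007,0,0,0]]]}}

```text
time_s: 21.8
eef_pos: [0.5345, -0.047, 0.0911]
tcp_rot: [[-0.985, 0.173, 0.001], [0.173, 0.985, -0.0], [-0.001, 0.0, -1.0]]
force: [-0.2, 0.2, -5.5]
width: 0.0258
finger_force: 60.0
```

Run:
```python
from plant import bot
from h import *
o=st(bot); pale(bot,"o"); split("o",3)
```

```text
t 21.80 tcp [ 0.5345 -0.047   0.0911] toolx ang 170.0 tilt [-0.001  0.    -1.   ] F [-0.2  0.2 -5.5] w 0.0258 ff 60.0
xs -0.1173 theta 10.0 tip [ 0.636  -0.0648] mom [-0.04  0.17 -0.04]
scene area 362 plate [ 0.451 -0.059] tray [ 0.437 -0.087]
scene area 428 plate [ 0.511 -0.056] tray [ 0.499 -0.085]
scene area 342 plate [ 0.463 -0.009] tray [ 0.45  -0.035]
scene area 880 plate [ 0.61  -0.011] tray [ 0.601 -0.038]
scene area 384 plate [ 0.641 -0.034] tray [ 0.634 -0.062]
chip [ 0.625  -0.0367] 1052 x 0.586 0.652 y -0.08 -0.014
chip [ 0.5436 -0.0514] 757 x 0.52 0.586 y -0.073 -0.026
chip [ 0.6074 -0.0044] 1002 x 0.592 0.629 y -0.03 0.018
```

c3 has drifted out to the blade tip at (0.641,-0.034). I'll stand the scraper on the plate here and regrip it 10 mm nearer its end for more reach.

Request:
{"name": "servo_tool", "arguments": {"plan": [[[0,-0.003,0,0,0],[0,0,0.002,0,0],[0,0,0.001,0,0],[0,0,0,0,0]]]}}

```text
time_s: 22.3
eef_pos: [0.5337, -0.051, 0.0875]
tcp_rot: [[-0.985, 0.174, -0.0], [0.174, 0.985, -0.0], [0.0, -0.0, -1.0]]
force: [-0.1, -0.2, -4.9]
width: 0.0257
finger_force: 60.0
```

Run:
```python
from plant import bot
from h import *
o=st(bot)
```

```text
t 22.30 tcp [ 0.5337 -0.051   0.0875] toolx ang 170.0 tilt [ 0. -0. -1.] F [-0.1 -0.2 -4.9] w 0.0257 ff 60.0
xs -0.1169 theta 10.0 tip [ 0.6351 -0.069 ] mom [-0.01  0.18 -0.02]
```

Request:
{"name": "servo_tool", "arguments": {"plan": [[[0,0,0.001,0,0],[0,0,0,0,0]]]}}

```text
time_s: 22.5
eef_pos: [0.5338, -0.051, 0.0874]
tcp_rot: [[-0.985, 0.174, -0.0], [0.174, 0.985, -0.0], [0.0, -0.0, -1.0]]
force: [-4.1, -0.3, 8.0]
width: 0.0259
finger_force: 60.0
```

Request:
{"name": "servo_tool", "arguments": {"plan": [[[0,0,0.001,0,0],[0,0,0,0,0]]]}}

```text
time_s: 22.7
eef_pos: [0.5339, -0.0511, 0.0874]
tcp_rot: [[-0.985, 0.174, 0.0], [0.174, 0.985, -0.0], [-0.0, -0.0, -1.0]]
force: [-6.9, -1.0, 19.1]
width: 0.0253
finger_force: 60.0
```

Request:
{"name": "servo_tool", "arguments": {"plan": [[[0,0,-0.0015,0,0],[0,0,0,0,0.05],[0,0,0,0,0.05],[0,0,0,0,0.05],[0.01,0,0,0,0.05]]]}}

```text
time_s: 23.2
eef_pos: [0.5249, -0.0491, 0.0871]
tcp_rot: [[-0.985, 0.174, 0.001], [0.174, 0.985, -0.0], [-0.001, 0.0, -1.0]]
force: [0.2, -0.0, 0.3]
width: 0.0503
finger_force: 0.0
```

Request:
{"name": "servo_tool", "arguments": {"plan": [[[0.001,0,0,0,0.05],[0,0,0,0,0.02],[0,0,0,0,0],[0,0,0,0,0],[0,0,0,0,0]]], "grip_force": 60}}

```text
time_s: 23.7
eef_pos: [0.5231, -0.0489, 0.0871]
tcp_rot: [[-0.985, 0.174, 0.0], [0.174, 0.985, 0.0], [-0.0, 0.0, -1.0]]
force: [0.2, -0.2, 1.0]
width: 0.0255
finger_force: 60.0
```

Request:
{"name": "servo_tool", "arguments": {"plan": [[[0,0,0,0,0],[0,0,0,0,0],[0,0,-0.003,0,0],[0,0,0,0,0]]]}}

```text
time_s: 24.1
eef_pos: [0.5224, -0.0488, 0.0899]
tcp_rot: [[-0.985, 0.174, -0.001], [0.174, 0.985, 0.0], [0.001, -0.0, -1.0]]
force: [-0.1, 1.2, -5.2]
width: 0.0257
finger_force: 60.0
```

```bash
sed -i 's/\.103\*d/.1135*d/' h.py
python3 - <<'E'
from plant import bot
from h import *
o=st(bot); pale(bot,"p"); split("p",3,(200,190,236,232))
E
```

```text
t 24.10 tcp [ 0.5224 -0.0488  0.0899] toolx ang 170.0 tilt [ 0.001 -0.    -1.   ] F [-0.1  1.2 -5.2] w 0.0257 ff 60.0
xs -0.1283 theta 10.0 tip [ 0.6342 -0.0685] mom [ 0.06  0.25 -0.03]
top area 271 plate [ 0.64  -0.036] tray [ 0.646 -0.037]
scene area 299 plate [ 0.45  -0.057] tray [ 0.436 -0.085]
scene area 409 plate [ 0.499 -0.059] tray [ 0.487 -0.087]
scene area 337 plate [ 0.463 -0.008] tray [ 0.45  -0.035]
scene area 891 plate [ 0.61  -0.012] tray [ 0.601 -0.038]
scene area 385 plate [ 0.641 -0.034] tray [ 0.634 -0.061]
chip [ 0.6258 -0.0374] 1037 x 0.589 0.652 y -0.086 -0.015
chip [ 0.5459 -0.0528] 589 x 0.52 0.589 y -0.082 -0.029
chip [ 0.6075 -0.005 ] 1037 x 0.592 0.63 y -0.031 0.018
```

Tip reach is now about 114 mm. Next I set the blade straight ahead on the right of c3 and sweep left.

Request:
{"name": "servo_tool", "arguments": {"plan": [[[0.002,-0.013,0,0,0],[0.002,-0.013,0,0,0],[0,0,0,-5,0],[0,0,0,-5,0],[-0.008,0,0.001,0,0]]]}}

```text
time_s: 24.7
eef_pos: [0.5213, -0.0747, 0.0889]
tcp_rot: [[-1.0, -0.0, -0.001], [-0.0, 1.0, -0.0], [0.001, -0.0, -1.0]]
force: [-0.1, 0.5, -5.4]
width: 0.0257
finger_force: 60.0
```

Run:
```python
from plant import bot
from h import *
o=st(bot); print(totool(o,np.array([.537,-.072,.0905])-o["eef_pos"]))
```

```text
t 24.70 tcp [ 0.5213 -0.0747  0.0889] toolx ang -180.0 tilt [ 0.001 -0.    -1.   ] F [-0.1  0.5 -5.4] w 0.0257 ff 60.0
xs -0.1216 theta -0.0 tip [ 0.6348 -0.0747] mom [-0.02  0.24 -0.  ]
[-0.0157  0.0027 -0.0016]
```

Request:
{"name": "servo_tool", "arguments": {"plan": [[[-0.008,0,-0.0015,0,0],[-0.007,0,0,0,0],[0,0.007,0,0,0],[0,0.008,0,0,0],[0,0.008,0,0,0]]]}}

```text
time_s: 25.2
eef_pos: [0.537, -0.0499, 0.0904]
tcp_rot: [[-1.0, 0.001, -0.001], [0.001, 1.0, 0.0], [0.001, 0.0, -1.0]]
force: [0.9, -0.6, -4.6]
width: 0.0255
finger_force: 60.0
```

Run:
```python
from plant import bot
from h import *
o=st(bot); pale(bot,"q"); split("q",2,(200,190,222,240))
```

```text
t 25.20 tcp [ 0.537  -0.0499  0.0904] toolx ang 180.0 tilt [ 0.001  0.    -1.   ] F [ 0.9 -0.6 -4.6] w 0.0255 ff 60.0
xs -0.1141 theta 0.0 tip [ 0.6505 -0.0499] mom [-0.03  0.21  0.02]
scene area 312 plate [ 0.45  -0.057] tray [ 0.436 -0.085]
scene area 320 plate [ 0.494 -0.059] tray [ 0.481 -0.087]
scene area 342 plate [ 0.463 -0.009] tray [ 0.45  -0.035]
scene area 1322 plate [ 0.618 -0.008] tray [ 0.61  -0.034]
chip [0.6052 0.0052] 850 x 0.588 0.647 y -0.016 0.075
chip [ 0.6201 -0.0247] 1303 x 0.569 0.652 y -0.06 -0.003
```

Request:
{"name": "servo_tool", "arguments": {"plan": [[[0,0.007,0,0,0],[0.0005,0.007,0,0,0],[0.0005,0.007,0,0,0],[0.0005,0.007,0,0,0],[0,0,0,0,0]]]}}

```text
time_s: 25.8
eef_pos: [0.5358, -0.0218, 0.0906]
tcp_rot: [[-1.0, -0.0, -0.0], [-0.0, 1.0, 0.0], [0.0, 0.0, -1.0]]
force: [-0.5, -0.9, -4.9]
width: 0.026
finger_force: 60.0
```

Run:
```python
from plant import bot
from h import *
o=st(bot); pale(bot,"r"); fossil("r")
S=dict(np.load("scene_r.npz"));f=S["frame"]
hsv=cv2.cvtColor(f,cv2.COLOR_RGB2HSV)
m=((hsv[...,2]>80)&(hsv[...,1]>50)&(hsv[...,1]<125)&(hsv[...,0]>8)&(hsv[...,0]<30))
for r in range(204,234): print(r,"".join("#" if v else "." for v in m[r,198:232]))
for p in((205,216),(212,216),(219,216),(205,226),(212,226),(219,226)): print(p,on(S,p,.052)[:2].round(3))
```

```text
t 25.80 tcp [ 0.5358 -0.0218  0.0906] toolx ang -180.0 tilt [ 0.  0. -1.] F [-0.5 -0.9 -4.9] w 0.0260 ff 60.0
xs -0.1236 theta -0.0 tip [ 0.6493 -0.0217] mom [ 0.02  0.24 -0.04]
scene area 305 plate [ 0.494 -0.029] tray [ 0.482 -0.056]
scene area 358 plate [ 0.463 -0.009] tray [ 0.45  -0.036]
scene area 1425 plate [0.615 0.018] tray [ 0.607 -0.007]
fossil ((0.6463447213172913, 0.12081192433834076), 0.0454392209649086) [0.60221636 0.07707708] [0.68868697 0.16468886]
204 ..................................
205 ................................##
206 .............................###..
207 ...........................##.....
208 .........................##.......
209 ......................##..........
210 ...................###............
211 .................##....#..........
212 ..............##.......##.........
213 ........#..###....................
214 .........##.........#.............
215 ..................#####...........
216 ...........##....##########.......
217 ..........####...###########......
218 .........######.#############.....
219 .........#####################....
220 .........#####################....
221 .........############.#######.....
222 .........##########....######.....
223 ..........######........#####.....
224 ............####.........###......
225 ............##....................
226 ..................................
227 ..................................
228 ..................................
229 ..................................
230 ..................................
231 ..................................
232 ..................................
233 ..................................
(205, 216) [ 0.648 -0.016]
(212, 216) [ 0.625 -0.005]
(219, 216) [0.602 0.006]
(205, 226) [0.664 0.024]
(212, 226) [0.641 0.035]
(219, 226) [0.619 0.046]
```

All three chips now lie in a row along the blade: c3 (0.637,0.011), then (0.611,0.014) and (0.593,0.032). I switch to their left side at -28° and push them forward-right together.

Request:
{"name": "servo_tool", "arguments": {"plan": [[[0,-0.004,0,0,0],[0.005,0,-0.02,0,0],[0.006,0,-0.02,8,0],[0,0,0,8,0],[0,0,0,8,0]]]}}

```text
time_s: 26.4
eef_pos: [0.5253, -0.0273, 0.1314]
tcp_rot: [[-0.911, 0.413, 0.002], [0.413, 0.911, -0.0], [-0.001, 0.001, -1.0]]
force: [0.2, 0.1, -5.9]
width: 0.0257
finger_force: 60.0
```

Request:
{"name": "servo_tool", "arguments": {"plan": [[[0,0,0,4,0],[0.006,0.03,0,0,0],[0.006,0.031,0,0,0],[0.006,0.031,0,0,0],[0.007,0.031,0,0,0]]]}}

```text
time_s: 26.9
eef_pos: [0.5612, 0.0941, 0.1306]
tcp_rot: [[-0.882, 0.471, 0.0], [0.471, 0.882, -0.0], [-0.0, 0.0, -1.0]]
force: [0.2, -0.4, -4.7]
width: 0.0255
finger_force: 60.0
```

Request:
{"name": "servo_tool", "arguments": {"plan": [[[0,0,0,0,0],[0,0,0,0,0]]]}}

```text
time_s: 27.1
eef_pos: [0.5606, 0.0936, 0.1304]
tcp_rot: [[-0.883, 0.469, -0.0], [0.469, 0.883, -0.0], [0.0, -0.0, -1.0]]
force: [0.4, -0.7, -4.9]
width: 0.0258
finger_force: 60.0
```

Run:
```python
from plant import bot
from h import *
o=st(bot); pale(bot,"s"); print(totool(o,np.array([.560,.094,.0905])-o["eef_pos"]))
S=dict(np.load("scene_s.npz"));f=S["frame"]
hsv=cv2.cvtColor(f,cv2.COLOR_RGB2HSV)
m=((hsv[...,2]>80)&(hsv[...,1]>50)&(hsv[...,1]<125)&(hsv[...,0]>8)&(hsv[...,0]<30))
for r in range(208,230): print(r,"".join("#" if v else "." for v in m[r,198:232]))
```

```text
t 27.10 tcp [0.5606 0.0936 0.1304] toolx ang 152.0 tilt [ 0. -0. -1.] F [ 0.4 -0.7 -4.9] w 0.0258 ff 60.0
xs -0.1346 theta 28.0 tip [0.6608 0.0404] mom [0.07 0.22 0.04]
top area 264 plate [0.639 0.01 ] tray [0.645 0.009]
top area 322 plate [0.609 0.008] tray [0.614 0.008]
top area 132 plate [0.592 0.021] tray [0.597 0.021]
top area 390 plate [ 0.447 -0.034] tray [ 0.449 -0.035]
top area 428 plate [ 0.435 -0.086] tray [ 0.436 -0.088]
scene area 123 plate [ 0.445 -0.052] tray [ 0.431 -0.08 ]
scene area 128 plate [ 0.477 -0.037] tray [ 0.464 -0.065]
scene area 352 plate [ 0.463 -0.009] tray [ 0.45  -0.035]
scene area 128 plate [0.564 0.06 ] tray [0.554 0.036]
[0.0007 0.0001 0.0399]
208 ..................................
209 ..................................
210 ..................................
211 ..................................
212 ..................................
213 ..................................
214 ..................................
215 ..................................
216 ..................................
217 ..................................
218 ..................................
219 .........#........................
220 .........#........................
221 .........#...................#....
222 .............................#....
223 ..........#..................##..#
224 .............#####################
225 ..................................
226 ............###...................
227 ............#.#..........#........
228 .........................##.......
229 ..................................
```

Request:
{"name": "servo_tool", "arguments": {"plan": [[[0,0,0.02,0,0],[0,0,0.02,0,0],[-0.002,-0.006,0,0,0],[-0.003,-0.007,0,0,0],[-0.003,-0.007,0,0,0]]]}}

```text
time_s: 27.7
eef_pos: [0.5588, 0.071, 0.0915]
tcp_rot: [[-0.883, 0.47, 0.001], [0.47, 0.883, 0.0], [-0.001, 0.001, -1.0]]
force: [0.5, -0.2, -4.4]
width: 0.0256
finger_force: 60.0
```

```bash
cat >> h.py <<'E'
def bl(o,pts):
    d=-o["tcp_rot"][:2,0];n=o["tcp_rot"][:2,1]
    for p in pts: v=np.array(p)-o["eef_pos"][:2]; print("  u %.3f n %.3f"%(v@d,v@n),p)
def pl(bot,tag):
    "plate chips, top view"
    S=bot.snapshot("top"); np.savez("top_"+tag,**S); x0,y0,x1,y1=(240,128,302,190)
    sub=cv2.resize(S["frame"][y0:y1,x0:x1],None,fx=4,fy=4,interpolation=cv2.INTER_CUBIC); hsv=cv2.cvtColor(sub,cv2.COLOR_RGB2HSV)
    m=((hsv[...,2]>70)&(hsv[...,1]>58)&(hsv[...,1]<125)&(hsv[...,0]>8)&(hsv[...,0]<27)).astype(np.uint8); m=cv2.morphologyEx(m,cv2.MORPH_OPEN,np.ones((5,5)))
    n,l,s,c=cv2.connectedComponentsWithStats(m); out=[]
    for i in range(1,n):
        if s[i,4]>120:
            P=on(S,(x0+(c[i][0]+.5)/4-.5,y0+(c[i][1]+.5)/4-.5),.052)[:2].round(4); print("top chip",P,s[i,4],s[i,2:4]); out.append(P)
    return out
E
python3 - <<'E'
from plant import bot
from h import *
o=st(bot); bl(o,pl(bot,"t"))
E
```

```text
t 27.70 tcp [0.5588 0.071  0.0915] toolx ang 151.9 tilt [-0.001  0.001 -1.   ] F [ 0.5 -0.2 -4.4] w 0.0256 ff 60.0
xs -0.1295 theta 28.1 tip [0.659  0.0176] mom [ 0.16  0.18 -0.07]
top chip [ 0.637  -0.0065] 379 [19 24]
  u 0.105 n -0.032 [ 0.637  -0.0065]
```

Request:
{"name": "servo_tool", "arguments": {"plan": [[[-0.001,-0.003,0,2.5,0],[-0.001,-0.003,0,2.5,0],[-0.001,-0.004,0,2.5,0],[-0.001,-0.004,0,2.5,0]]]}}

```text
time_s: 28.15
eef_pos: [0.5549, 0.0577, 0.0916]
tcp_rot: [[-0.786, 0.618, 0.002], [0.618, 0.786, 0.0], [-0.001, 0.001, -1.0]]
force: [0.2, 0.7, -4.3]
width: 0.0256
finger_force: 60.0
```

Run:
```python
from plant import bot
from h import *
o=st(bot); bl(o,pl(bot,"u"))
```

```text
t 28.15 tcp [0.5549 0.0577 0.0916] toolx ang 141.9 tilt [-0.001  0.001 -1.   ] F [ 0.2  0.7 -4.3] w 0.0256 ff 60.0
xs -0.1292 theta 38.1 tip [ 0.6442 -0.0124] mom [0.2  0.13 0.08]
top chip [ 0.6198 -0.0314] 475 [24 25]
  u 0.106 n -0.030 [ 0.6198 -0.0314]
```

Request:
{"name": "servo_tool", "arguments": {"plan": [[[-0.001,-0.003,0,2.5,0],[-0.0015,-0.004,0,2.5,0],[-0.0015,-0.004,0,2.5,0],[-0.0015,-0.004,0,2.5,0]]]}}

```text
time_s: 28.6
eef_pos: [0.549, 0.0431, 0.0915]
tcp_rot: [[-0.668, 0.744, 0.002], [0.744, 0.668, 0.0], [-0.001, 0.001, -1.0]]
force: [0.0, -0.5, -4.7]
width: 0.0259
finger_force: 60.0
```

Run:
```python
from plant import bot
from h import *
o=st(bot); bl(o,pl(bot,"v"))
```

```text
t 28.60 tcp [0.549  0.0431 0.0915] toolx ang 131.9 tilt [-0.001  0.001 -1.   ] F [ 0.  -0.5 -4.7] w 0.0259 ff 60.0
xs -0.1305 theta 48.1 tip [ 0.6248 -0.0414] mom [0.18 0.16 0.01]
top chip [ 0.5993 -0.0576] 487 [26 25]
top chip [ 0.5737 -0.0419] 134 [ 8 19]
  u 0.109 n -0.030 [ 0.5993 -0.0576]
  u 0.080 n -0.038 [ 0.5737 -0.0419]
```

Request:
{"name": "servo_tool", "arguments": {"plan": [[[-0.002,-0.005,0,4,0],[-0.003,-0.005,0,4,0],[-0.003,-0.005,0,4,0],[-0.003,-0.005,0,4,0]]]}}

```text
time_s: 29.05
eef_pos: [0.5392, 0.0225, 0.0913]
tcp_rot: [[-0.437, 0.9, 0.002], [0.9, 0.437, 0.0], [-0.001, 0.001, -1.0]]
force: [1.3, 0.5, -4.1]
width: 0.0257
finger_force: 60.0
```

Run:
```python
from plant import bot
from h import *
o=st(bot); bl(o,pl(bot,"w"))
```

```text
t 29.05 tcp [0.5392 0.0225 0.0913] toolx ang 115.9 tilt [-0.001  0.001 -1.   ] F [ 1.3  0.5 -4.1] w 0.0257 ff 60.0
xs -0.1337 theta 64.1 tip [ 0.5888 -0.0796] mom [0.21 0.   0.02]
top chip [ 0.5625 -0.0922] 484 [25 24]
  u 0.113 n -0.029 [ 0.5625 -0.0922]
```

c3 is at (0.5625,-0.092), out under the open front-right of the plate. I'll come round to its right side at +45° and push it forward-left.

Request:
{"name": "servo_tool", "arguments": {"plan": [[[0,0.003,0,0,0],[0,0,-0.023,0,0],[0.02,-0.04,-0.007,0,0],[0.01,-0.02,-0.01,-8,0],[0,0,0,-8,0]]]}}

```text
time_s: 29.6
eef_pos: [0.4716, 0.025, 0.1315]
tcp_rot: [[-0.675, 0.738, -0.001], [0.738, 0.675, 0.0], [0.001, -0.001, -1.0]]
force: [1.2, 0.2, -4.2]
width: 0.0254
finger_force: 60.0
```

Run:
```python
from plant import bot
from h import *
o=st(bot); pl(bot,"x"); pale(bot,"x"); print(o["qpos"].round(1))
```

```text
t 29.60 tcp [0.4716 0.025  0.1315] toolx ang 132.5 tilt [ 0.001 -0.001 -1.   ] F [ 1.2  0.2 -4.2] w 0.0254 ff 60.0
xs -0.1989 theta 47.5 tip [ 0.5483 -0.0587] mom [0.25 0.11 0.1 ]
top chip [ 0.5608 -0.0921] 792 [34 30]
top area 441 plate [ 0.561 -0.092] tray [ 0.565 -0.095]
top area 422 plate [ 0.436 -0.085] tray [ 0.437 -0.088]
scene area 482 plate [ 0.562 -0.09 ] tray [ 0.552 -0.12 ]
scene area 655 plate [ 0.482 -0.035] tray [ 0.469 -0.062]
scene area 724 plate [ 0.541 -0.042] tray [ 0.53  -0.069]
[  2.8  12.8 116.3   0.   51.  -39.6]
```

Request:
{"name": "servo_tool", "arguments": {"plan": [[[0,0,0,-8.5,0],[0,0,0,-8.5,0],[0,0,0,-8.5,0],[0,0,0,-8.5,0],[0,0,0,-8.5,0]]]}}

```text
time_s: 30.25
eef_pos: [0.4749, 0.0248, 0.1304]
tcp_rot: [[-0.996, 0.093, -0.0], [0.093, 0.996, -0.0], [0.0, -0.0, -1.0]]
force: [0.5, 0.4, -5.2]
width: 0.0259
finger_force: 60.0
```

Request:
{"name": "servo_tool", "arguments": {"plan": [[[0,0,0,-8.5,0],[0,0,0,-8.5,0],[0,0,0,-8.5,0],[0,0,0,-8.5,0],[0.017,-0.045,0,0,0]]]}}

```text
time_s: 30.75
eef_pos: [0.4813, -0.0198, 0.1304]
tcp_rot: [[-0.876, -0.483, -0.0], [-0.483, 0.876, 0.001], [-0.0, 0.001, -1.0]]
force: [1.2, -0.4, -4.7]
width: 0.0258
finger_force: 60.0
```

Request:
{"name": "servo_tool", "arguments": {"plan": [[[0.018,-0.045,0,0,0],[0.018,-0.045,0,0,0],[0.018,-0.045,0,0,0],[0,0,0,0,0],[0,0,0,0,0]]]}}

```text
time_s: 31.25
eef_pos: [0.4979, -0.1685, 0.1302]
tcp_rot: [[-0.881, -0.473, -0.001], [-0.473, 0.881, 0.0], [0.0, 0.0, -1.0]]
force: [-0.7, -0.5, -4.8]
width: 0.0257
finger_force: 60.0
```

Run:
```python
from plant import bot
from h import *
o=st(bot); bl(o,pl(bot,"y"));  print(o["qpos"].round(1),totool(o,np.array([.5015,-.167,.0905])-o["eef_pos"]))
```

```text
t 31.25 tcp [ 0.4979 -0.1685  0.1302] toolx ang -151.8 tilt [ 0.  0. -1.] F [-0.7 -0.5 -4.8] w 0.0257 ff 60.0
xs -0.1158 theta -28.2 tip [ 0.5979 -0.1149] mom [-0.    0.3  -0.06]
top chip [ 0.561  -0.0919] 777 [34 30]
top chip [ 0.5416 -0.061 ] 802 [28 38]
top chip [ 0.5323 -0.0345] 769 [31 32]
  u 0.092 n 0.038 [ 0.561  -0.0919]
  u 0.089 n 0.074 [ 0.5416 -0.061 ]
  u 0.094 n 0.102 [ 0.5323 -0.0345]
[ -18.9   17.3  110.1    0.    52.6 -137.1] [-0.0039 -0.0004  0.0397]
```

Chips lie at (0.561,-0.092), (0.542,-0.061) and (0.532,-0.034), all ahead of the blade. I lower it and push forward-left.

Request:
{"name": "servo_tool", "arguments": {"plan": [[[-0.002,0,0.02,0,0],[0,0,0.019,0,0],[-0.001,0.005,0,-2,0],[-0.002,0.006,0,-2,0],[-0.002,0.006,0,-2,0]]]}}

```text
time_s: 31.8
eef_pos: [0.4955, -0.1481, 0.0924]
tcp_rot: [[-0.822, -0.569, 0.001], [-0.569, 0.822, -0.0], [-0.001, -0.001, -1.0]]
force: [-0.0, -0.4, -5.0]
width: 0.0258
finger_force: 60.0
```

Request:
{"name": "servo_tool", "arguments": {"plan": [[[-0.002,0.007,0,-2,0],[-0.002,0.007,0,-2,0],[-0.002,0.007,0,-2,0],[-0.002,0.007,0,-2,0],[0,0,0,0,0]]]}}

```text
time_s: 32.3
eef_pos: [0.4836, -0.1212, 0.0916]
tcp_rot: [[-0.736, -0.677, -0.001], [-0.677, 0.736, 0.0], [0.0, 0.001, -1.0]]
force: [0.4, -1.1, -5.6]
width: 0.0259
finger_force: 60.0
```

Run:
```python
from plant import bot
from h import *
o=st(bot); bl(o,pl(bot,"z")); pale(bot,"z"); print(o["qpos"].round(1))
```

```text
t 32.30 tcp [ 0.4836 -0.1212  0.0916] toolx ang -137.4 tilt [ 0.     0.001 -1.   ] F [ 0.4 -1.1 -5.6] w 0.0259 ff 60.0
xs -0.1436 theta -42.6 tip [ 0.5671 -0.0444] mom [-0.18  0.22 -0.03]
top chip [ 0.5204 -0.0126] 2378 [83 60]
  u 0.101 n 0.055 [ 0.5204 -0.0126]
top area 1357 plate [ 0.521 -0.013] tray [ 0.524 -0.014]
top area 375 plate [ 0.448 -0.032] tray [ 0.449 -0.033]
top area 186 plate [ 0.418 -0.116] tray [ 0.418 -0.12 ]
scene area 346 plate [ 0.451 -0.059] tray [ 0.437 -0.087]
scene area 344 plate [ 0.463 -0.009] tray [ 0.45  -0.035]
scene area 1313 plate [ 0.523 -0.011] tray [ 0.512 -0.038]
[ -14.2   18.4  114.9    0.    46.7 -146.9]
```

The three chips are clustered at about (0.521,-0.013). I lift, swing the blade to -64° behind them from the left, and finish them over the front edge.

Request:
{"name": "servo_tool", "arguments": {"plan": [[[0,-0.002,-0.02,0,0],[0,0,-0.02,0,0],[-0.012,0.036,0,0,0],[-0.012,0.036,0,0,0],[0,0,0,8.5,0]]]}}

```text
time_s: 32.95
eef_pos: [0.4521, -0.0518, 0.1312]
tcp_rot: [[-0.829, -0.559, -0.003], [-0.559, 0.829, 0.001], [0.002, 0.003, -1.0]]
force: [-0.2, -1.8, -4.9]
width: 0.0255
finger_force: 60.0
```

Request:
{"name": "servo_tool", "arguments": {"plan": [[[0,0,0,8.5,0],[0,0,0,8.5,0],[0,0,0,8.5,0],[0,0,0,8.5,0],[0,0,0,8.5,0]]]}}

```text
time_s: 33.45
eef_pos: [0.4548, -0.0545, 0.1316]
tcp_rot: [[-0.988, 0.155, -0.0], [0.155, 0.988, 0.0], [0.0, 0.0, -1.0]]
force: [0.2, -0.0, -5.1]
width: 0.0258
finger_force: 60.0
```

Request:
{"name": "servo_tool", "arguments": {"plan": [[[0,0,0,8.5,0],[0,0,0,8.5,0],[0,0,0,8.5,0],[0,0,0,8.5,0],[0,0,0,8.5,0]]]}}

```text
time_s: 33.95
eef_pos: [0.4549, -0.0545, 0.1316]
tcp_rot: [[-0.623, 0.782, 0.0], [0.782, 0.623, 0.0], [0.0, 0.0, -1.0]]
force: [0.4, -0.3, -5.3]
width: 0.0257
finger_force: 60.0
```

Request:
{"name": "servo_tool", "arguments": {"plan": [[[0,0,0,8.5,0],[0,0,0,4.5,0],[0,0,0,0,0]]]}}

```text
time_s: 34.25
eef_pos: [0.4549, -0.0544, 0.1315]
tcp_rot: [[-0.436, 0.9, -0.0], [0.9, 0.436, 0.0], [0.0, 0.0, -1.0]]
force: [0.1, -0.8, -5.9]
width: 0.0256
finger_force: 60.0
```

Run:
```python
from plant import bot
from h import *
o=st(bot); pl(bot,"A"); pale(bot,"A"); print(totool(o,np.array([.535,.062,.131])-o["eef_pos"]))
S=dict(np.load("scene_A.npz"));f=S["frame"]
hsv=cv2.cvtColor(f,cv2.COLOR_RGB2HSV)
m=((hsv[...,2]>80)&(hsv[...,1]>50)&(hsv[...,1]<125)&(hsv[...,0]>8)&(hsv[...,0]<30))
for r in range(198,224): print(r,"".join("#" if v else "." for v in m[r,225:262]))
```

```text
t 34.25 tcp [ 0.4549 -0.0544  0.1315] toolx ang 115.9 tilt [ 0.  0. -1.] F [ 0.1 -0.8 -5.9] w 0.0256 ff 60.0
xs -0.1911 theta 64.1 tip [ 0.5044 -0.1566] mom [0.19 0.09 0.05]
top chip [0.5109 0.0139] 434 [18 32]
top area 262 plate [0.511 0.013] tray [0.514 0.013]
scene area 172 plate [ 0.445 -0.103] tray [ 0.431 -0.133]
scene area 316 plate [ 0.451 -0.057] tray [ 0.437 -0.086]
scene area 342 plate [ 0.463 -0.008] tray [ 0.45  -0.035]
scene area 1326 plate [ 0.523 -0.011] tray [ 0.512 -0.037]
[0.0698 0.1229 0.0006]
198 .....###................######.......
199 ....#####...............######.......
200 ....######.............#######.......
201 ...#######..###........######........
202 ...#############........#####........
203 ...#############.........###.........
204 ....############.....................
205 .....###############.................
206 .....####.##########.................
207 ..........###########................
208 ..........###########................
209 .............########................
210 .............#######.................
211 ..............######.................
212 ..............#####..................
213 .....................................
214 .....................................
215 .....................................
216 .....................................
217 .....................................
218 .....................................
219 .....................................
220 .....................................
221 .....................................
222 .....................................
223 .....................................
```

Request:
{"name": "servo_tool", "arguments": {"plan": [[[0.023,0.041,0,0,0],[0.023,0.041,0,0,0],[0.023,0.041,0,0,0],[0,0,0.02,0,0],[0,0,0.02,0,0]]]}}

```text
time_s: 34.9
eef_pos: [0.5365, 0.0631, 0.0914]
tcp_rot: [[-0.442, 0.897, 0.002], [0.897, 0.442, 0.0], [-0.001, 0.002, -1.0]]
force: [-1.0, -0.8, -4.7]
width: 0.0254
finger_force: 60.0
```

Request:
{"name": "servo_tool", "arguments": {"plan": [[[0,-0.005,0,0,0],[0,-0.008,0,3.5,0],[0,-0.008,0,3.5,0],[0,-0.008,0,3.5,0],[0,-0.008,0,3.5,0]]]}}

```text
time_s: 35.4
eef_pos: [0.5007, 0.0476, 0.0926]
tcp_rot: [[-0.205, 0.979, 0.001], [0.979, 0.205, 0.0], [-0.0, 0.001, -1.0]]
force: [-0.8, -0.7, -5.0]
width: 0.0259
finger_force: 60.0
```

Request:
{"name": "servo_tool", "arguments": {"plan": [[[0,-0.008,0,3.5,0],[0,-0.008,0,3.5,0],[0,-0.008,0,3.5,0],[0,-0.008,0,0,0],[0,0,0,0,0]]]}}

```text
time_s: 35.9
eef_pos: [0.468, 0.0441, 0.0921]
tcp_rot: [[-0.028, 1.0, -0.0], [1.0, 0.028, -0.0], [-0.0, -0.0, -1.0]]
force: [-0.4, -0.9, -5.4]
width: 0.0257
finger_force: 60.0
```

Run:
```python
from plant import bot
from h import *
o=st(bot); pale(bot,"B")
```

```text
t 35.90 tcp [0.468  0.0441 0.0921] toolx ang 91.6 tilt [-0. -0. -1.] F [-0.4 -0.9 -5.4] w 0.0257 ff 60.0
xs -0.2081 theta 88.4 tip [ 0.4711 -0.0694] mom [0.15 0.04 0.09]
top area 415 plate [ 0.436 -0.085] tray [ 0.437 -0.088]
scene area 706 plate [ 0.386 -0.065] tray [ 0.37  -0.093]
scene area 166 plate [ 0.412 -0.005] tray [ 0.397 -0.032]
scene area 189 plate [0.467 0.005] tray [ 0.454 -0.021]
```

Request:
{"name": "servo_tool", "arguments": {"plan": [[[0,0,-0.02,0,0],[0,0,-0.03,0,0],[0.04,-0.014,0,0,0],[0.046,-0.016,0,0,0],[0.046,-0.016,0,0,0]]]}}

```text
time_s: 36.5
eef_pos: [0.4199, 0.1765, 0.1422]
tcp_rot: [[-0.025, 1.0, 0.002], [1.0, 0.025, 0.001], [0.001, 0.002, -1.0]]
force: [1.5, 0.4, -4.6]
width: 0.0256
finger_force: 60.0
```

Request:
{"name": "servo_tool", "arguments": {"plan": [[[0.046,-0.016,0,0,0],[0.046,-0.016,0,0,0],[0.046,-0.016,0,0,0],[0.04,-0.013,0,0,0],[0,0,0,0,0]]]}}

```text
time_s: 37.0
eef_pos: [0.3534, 0.3567, 0.1422]
tcp_rot: [[-0.031, 1.0, 0.001], [1.0, 0.031, 0.003], [0.003, 0.002, -1.0]]
force: [0.7, -0.2, -4.9]
width: 0.0257
finger_force: 60.0
```

Run:
```python
from plant import bot
from h import *
o=st(bot); look(bot,"C"); pale(bot,"C"); fossil("C")
```

```text
t 37.00 tcp [0.3534 0.3567 0.1422] toolx ang 91.8 tilt [ 0.003  0.002 -1.   ] F [ 0.7 -0.2 -4.9] w 0.0257 ff 60.0
xs -0.4112 theta 88.2 tip [0.3569 0.2433] mom [ 0.08 -0.02  0.02]
top area 1497 plate [ 0.457 -0.024] tray [ 0.459 -0.025]
top area 430 plate [ 0.435 -0.086] tray [ 0.436 -0.088]
scene area 348 plate [ 0.451 -0.059] tray [ 0.437 -0.087]
scene area 1174 plate [0.472 0.002] tray [ 0.459 -0.024]
fossil ((0.6463447213172913, 0.12081192433834076), 0.0454392209649086) [0.60370564 0.07707708] [0.68868697 0.16468886]
```

View pics/C.png

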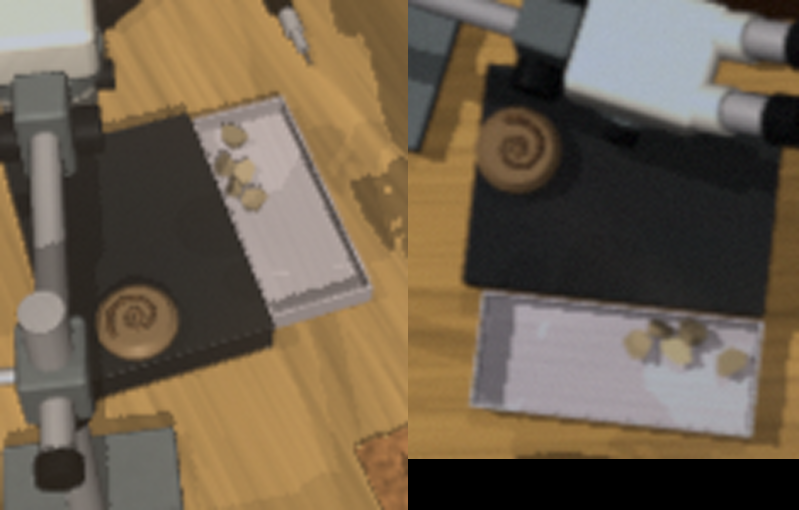

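All five chips are in the tray, at about (638,345), (662,328), (678,350), (692,333) and (733,362) in the top crop. The plate is clear and the fossil sits 3-4 mm from where it started. I'll check that the two chips nearest the wall are in bounds while I return the scraper.

Run:
```python
from h import *
t=dict(np.load("t_C.npz"))
C=np.array([on(t,LT(u,v),.028)[:2] for u,v in((481,292),(763,318),(752,437),(471,406))]); c=C.mean(0); y=(C[0]-C[1]);y/=np.linalg.norm(y);x=np.array([y[1],-y[0]])
print(c,y)
for p in((638,345),(662,328),(678,350),(692,333),(733,362)):
    for z in(.01,.025): v=on(t,LT(*p),z)[:2]-c; print(p,z,"tray x %.3f y %.3f"%(v@x,v@y))
```

```text
[0.43628409 0.02588246] [0.10825367 0.9941233 ]
(638, 345) 0.01 tray x 0.021 y -0.019
(638, 345) 0.025 tray x 0.020 y -0.019
(662, 328) 0.01 tray x 0.040 y -0.042
(662, 328) 0.025 tray x 0.039 y -0.041
(678, 350) 0.01 tray x 0.019 y -0.060
(678, 350) 0.025 tray x 0.019 y -0.059
(692, 333) 0.01 tray x 0.038 y -0.072
(692, 333) 0.025 tray x 0.037 y -0.072
(733, 362) 0.01 tray x 0.012 y -0.116
(733, 362) 0.025 tray x 0.012 y -0.115
```

Request:
{"name": "servo_tool", "arguments": {"plan": [[[0,0,0,-8.5,0],[0,0,0,-8.5,0],[0,0,0,-8.5,0],[0,0,0,-8.5,0],[0,0,0,-8.5,0]]]}}

```text
time_s: 37.7
eef_pos: [0.3547, 0.3501, 0.1416]
tcp_rot: [[-0.697, 0.717, -0.0], [0.717, 0.697, -0.0], [-0.0, -0.0, -1.0]]
force: [-0.5, -0.5, -4.5]
width: 0.0257
finger_force: 60.0
```

Request:
{"name": "servo_tool", "arguments": {"plan": [[[0,0,0,-8.5,0],[0,0,0,-8.5,0],[0,0,0,-8.5,0],[0,0,0,-8.5,0],[0,0,0,-5.5,0]]]}}

```text
time_s: 38.2
eef_pos: [0.3547, 0.3501, 0.1416]
tcp_rot: [[-0.994, 0.11, -0.0], [0.11, 0.994, -0.001], [0.0, -0.001, -1.0]]
force: [-1.2, 0.3, -5.3]
width: 0.0258
finger_force: 60.0
```

Request:
{"name": "servo_tool", "arguments": {"plan": [[[0,0,0,0,0],[0,0,0,0,0]]]}}

```text
time_s: 38.4
eef_pos: [0.3544, 0.3506, 0.1416]
tcp_rot: [[-0.993, 0.118, -0.0], [0.118, 0.993, -0.0], [0.0, -0.0, -1.0]]
force: [-0.7, 0.1, -4.3]
width: 0.0255
finger_force: 60.0
```

Run:
```python
from plant import bot
from h import *
o=st(bot); print(totool(o,np.array([.3668,.3637,.050])-o["eef_pos"]))
```

```text
t 38.40 tcp [0.3544 0.3506 0.1416] toolx ang 173.2 tilt [ 0. -0. -1.] F [-0.7  0.1 -4.3] w 0.0255 ff 60.0
xs -0.4084 theta 6.8 tip [0.4671 0.3372] mom [0.03 0.24 0.04]
[-0.0108  0.0145  0.0916]
```

All are well inside the tray. Now I place the scraper on the pad.

Request:
{"name": "servo_tool", "arguments": {"plan": [[[-0.011,0.0145,0.03,0,0],[0,0,0.03,0,0],[0,0,0.025,0,0],[0,0,0.005,0,0],[0,0,0,0,0]]]}}

```text
time_s: 38.9
eef_pos: [0.3664, 0.364, 0.0511]
tcp_rot: [[-0.993, 0.115, -0.001], [0.115, 0.993, -0.001], [0.001, -0.002, -1.0]]
force: [0.1, -0.8, -5.5]
width: 0.0255
finger_force: 60.0
```

Request:
{"name": "servo_tool", "arguments": {"plan": [[[0,0,0.002,0,0],[0,0,0.001,0,0],[0,0,0,0,0]]]}}

```text
time_s: 39.2
eef_pos: [0.3671, 0.3651, 0.0495]
tcp_rot: [[-0.994, 0.114, 0.001], [0.114, 0.994, 0.001], [-0.001, 0.001, -1.0]]
force: [-0.3, -0.1, -5.5]
width: 0.026
finger_force: 60.0
```

Request:
{"name": "servo_tool", "arguments": {"plan": [[[0,0,0.001,0,0],[0,0,0,0,0]]]}}

```text
time_s: 39.4
eef_pos: [0.367, 0.3651, 0.0483]
tcp_rot: [[-0.994, 0.114, 0.001], [0.114, 0.994, 0.001], [-0.001, 0.001, -1.0]]
force: [-1.4, 0.5, 0.8]
width: 0.0254
finger_force: 60.0
```

Contact. I open the fingers, back off and rise.

Request:
{"name": "servo_tool", "arguments": {"plan": [[[0,0,0,0,0.04],[0,0,0,0,0.06],[0,0,0,0,0.08],[0,0,0,0,0.0919],[0,0,0,0,0.0919]]]}}

```text
time_s: 39.9
eef_pos: [0.3667, 0.3647, 0.0476]
tcp_rot: [[-0.994, 0.114, 0.0], [0.114, 0.994, 0.0], [-0.0, 0.0, -1.0]]
force: [-0.1, -0.7, -0.4]
width: 0.0636
finger_force: 0.0
```

Request:
{"name": "servo_tool", "arguments": {"plan": [[[0,0,-0.02,0,0.0919],[0,0,-0.04,0,0.0919],[0.02,0,-0.04,0,0.0919],[0.04,0,-0.02,0,0.0919],[0.04,0,0,0,0.0919]]]}}

```text
time_s: 40.4
eef_pos: [0.2678, 0.3777, 0.1706]
tcp_rot: [[-0.993, 0.115, 0.003], [0.115, 0.993, 0.005], [-0.003, 0.005, -1.0]]
force: [-0.5, 1.1, -0.3]
width: 0.0918
finger_force: 0.0
```

Request:
{"name": "servo_tool", "arguments": {"plan": [[[0,0,0,0,0.0919],[0,0,0,0,0.0919],[0,0,0,0,0.0919]]]}}

```text
time_s: 40.7
eef_pos: [0.268, 0.3762, 0.1675]
tcp_rot: [[-0.994, 0.113, 0.0], [0.113, 0.994, 0.0], [-0.0, 0.0, -1.0]]
force: [-0.5, 1.0, 0.1]
width: 0.092
finger_force: 0.0
```

Run:
```python
from plant import bot
from h import *
o=st(bot); pale(bot,"D"); fossil("D")
s=dict(np.load("scene_D.npz")); t=dict(np.load("top_D.npz"))
# reddish grip top/side mask, compare with starting picture
def grip(S,box,z):
    x0,y0,x1,y1=box; h=cv2.cvtColor(S["frame"][y0:y1,x0:x1],cv2.COLOR_RGB2HSV)
    m=((h[...,0]<12)&(h[...,1]>140)&(h[...,2]>70)).astype(np.uint8); ys,xs=np.where(m)
    r=cv2.minAreaRect(np.c_[xs,ys].astype(np.float32)); c=(r[0][0]+x0,r[0][1]+y0); print(len(xs),r,on(S,c,z)[:2])
for n,b,z in(("scene",(285,255,350,305),.08),("top",(140,180,180,240),.116)):
    grip(dict(np.load(f"{n}0.npz")),b,z); grip(s if n=="scene" else t,b,z)
```

```text
t 40.70 tcp [0.268  0.3762 0.1675] toolx ang 173.5 tilt [-0.  0. -1.] F [-0.5  1.   0.1] w 0.0920 ff 0.0
xs -0.4986 theta 6.5 tip [0.3807 0.3633] mom [-0.   -0.03 -0.01]
top area 1489 plate [ 0.457 -0.024] tray [ 0.459 -0.025]
top area 431 plate [ 0.435 -0.086] tray [ 0.436 -0.088]
scene area 356 plate [ 0.451 -0.059] tray [ 0.437 -0.087]
scene area 1168 plate [0.472 0.002] tray [ 0.459 -0.024]
fossil ((0.6476473808288574, 0.12017552554607391), 0.045561447739601135) [0.60221636 0.07707708] [0.68868697 0.16468886]
0 ((0.0, 0.0), (0.0, 0.0), 0.0) [0.47168233 0.26282142]
0 ((0.0, 0.0), (0.0, 0.0), 0.0) [0.47168233 0.26282142]
21 ((9.646154403686523, 29.33077049255371), (4.8373541831970215, 32.99323654174805), 7.125016689300537) [0.41442088 0.36378243]
18 ((10.975247383117676, 27.747526168823242), (6.666749477386475, 32.13970184326172), 5.710593223571777) [0.41937542 0.35954842]
```

The scraper is upright at about (0.420,0.359), within a few millimetres of the pad centre, and released. The chips are still and the fossil is in place. Handing in.

```bash
python3 -c "
from plant import bot
print(bot.job_done())"
```

```text
the job is handed in; nothing more can be done
None
```

I handed the job in at about 41 s, but the judge returned no verdict: my last camera check put all five chips in the tray, the scraper upright and released within about 5 mm of the pad centre, and the fossil about 4 mm from where it lay.

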